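# Shim a pile of fired tiles in a carrier and pin the bar

### The job

Raise the carrier's hold-down bar and lay all the small loose clay tiles flat in its pocket, one on another. Fill the remaining gap with orange spacers on top of them, one at a time, trying the bar on the pile until it comes down snug and level by itself and its hole lines up with the clevis; then push the lock pin right through both cheeks and the bar from the robot's side and let go. Leave the jar, the bowl and the wooden block where they are.

Things in the scene. Friction and masses are not known exactly. Their poses are not given: they have to be found in the camera images.
- jig: Tile carrier fixed to the table: pale wooden base, x +-65, y -120 to 150 mm, 10 mm thick. Origin on the table under the pocket's centre, z up; y runs from the hinge post (blue cheeks, y -98 to -72, |x| 11 to 20, top z 98 mm) past the pocket to the blue clevis
- pocket (a point): Centre of the pocket's floor, a wooden pedestal 46 x 66 mm, 26 mm above the table; axes as the carrier's. A pile 48 mm high fills the gap under the level bar. It takes pieces 50 mm along x, 70 mm along y with 3.5 mm play each way, between 8 mm round posts whose tops are 70 mm above the table: at x +-17, y +-42.5 and at x +-32.5, y +-27 mm; the sides are open in the middle for fingers
- bar (a joint): Angle in rad of the aluminium hold-down bar (20 mm wide, 16 mm deep, about 200 g): 0 level, positive raised, -0.25 sunk to its lower stop (its start), 1.9 laid back past upright on a stop, where it stays. Let go below 1.5 it falls freely on to the pile. One spacer too few or too many leaves it about 0.09 off level
- bar_rod (a point): Grip point on the bar's red round handle rod, 12 mm diameter, which stands out of the free end by 55 mm along the carrier's +x. The hinge axis runs along the carrier's x at y -85, z 82 mm; at angle a this point is at x 40, y -85 + 205 cos a, z 82 + 205 sin a mm of the carrier
- bar_hole (a point): Centre of the 15 mm square hole through the bar along x, 165 mm from the hinge axis; it lines up with the clevis windows when the bar is level. One spacer too few or too many puts it about 15 mm off
- clevis_hole (a point): Centre of the mouth of the clevis window on the robot's side (carrier's x -19.5, y 80, z 82 mm); axes as the carrier's. The clevis is two upright cheeks, 8 mm thick, 36 mm along y, tops at z 100 mm, each with a 15 mm square window. The pin enters here towards +x; the way through cheek, bar and cheek is 39 mm long
- pin_flag (a point): Middle of the red flag grip (22 x 12 x 26 mm along its x, y, z) of the lock pin, 40 g. x points along the steel shaft, 8 mm diameter, to its tip; the shaft leaves the flag's +x face 11 mm from this point, is 55 mm long, and its axis lies 9 mm below this point. It starts lying on the table, flag up, shaft touching the table
- pin_tip (a point): Tip of the lock pin's shaft, on its axis
- tile_a_mid (a point): Centre of a fired grey-green clay tile with a brown painted patch, 50 mm along its x by 70 mm along its y, 8 or 16 mm thick, about 55 or 110 g, lying flat on the table at first. May be absent
- tile_b_mid (a point): Centre of a fired grey-green clay tile with a brown painted patch, 50 mm along its x by 70 mm along its y, 8 or 16 mm thick, about 55 or 110 g, lying flat on the table at first. May be absent
- tile_c_mid (a point): Centre of a fired grey-green clay tile with a brown painted patch, 50 mm along its x by 70 mm along its y, 8 or 16 mm thick, about 55 or 110 g, lying flat on the table at first. May be absent
- spacer_1_mid (a point): Centre of an orange plastic spacer plate, 50 mm along its x by 70 mm along its y, 8 mm thick, 30 g. The four spacers start in one loose pile; there are always more than are needed (1 to 3)
- spacer_2_mid (a point): Centre of an orange plastic spacer plate, 50 mm along its x by 70 mm along its y, 8 mm thick, 30 g. The four spacers start in one loose pile; there are always more than are needed (1 to 3)
- spacer_3_mid (a point): Centre of an orange plastic spacer plate, 50 mm along its x by 70 mm along its y, 8 mm thick, 30 g. The four spacers start in one loose pile; there are always more than are needed (1 to 3)
- spacer_4_mid (a point): Centre of an orange plastic spacer plate, 50 mm along its x by 70 mm along its y, 8 mm thick, 30 g. The four spacers start in one loose pile; there are always more than are needed (1 to 3)
- glaze_jar: Closed blue jar, 66 mm diameter, 85 mm high; bystander. Origin under its base
- water_bowl: Terracotta bowl, 110 mm diameter, 50 mm high; bystander. Origin under its base
- wood_block: Wooden block 100 x 45 x 30 mm; bystander. Origin under its base

How it is judged (in metres and radians):
On the way, in this order (a step that is already met when the one before it is completed fails the run):
1. the bar is raised (past 1.3 rad) (value of joint bar above 1.3 rad), for 0.1 s.
2. every tile lies flat in the pocket, let go (horizontal distance between each of tile_a_mid, tile_b_mid, tile_c_mid and pocket below 0.01 m and z of each of tile_a_mid, tile_b_mid, tile_c_mid in the frame of pocket below 0.048 m and angle between each of tile_a_mid, tile_b_mid, tile_c_mid's own z axis and vertical below 0.12 rad and contact force between each of tile_a, tile_b, tile_c and the fingers below 0.2 N), for 0.2 s.
3. the bar, let go, rests level (within 0.03 rad) on a pile of tiles topped by spacers that fills the gap (value of joint bar between -0.03 and 0.03 rad and ((horizontal distance between spacer_1_mid and pocket below 0.01 m and z of spacer_1_mid in the frame of pocket between 0.0415 and 0.048 m and angle between spacer_1_mid's own z axis and vertical below 0.12 rad) or (horizontal distance between spacer_2_mid and pocket below 0.01 m and z of spacer_2_mid in the frame of pocket between 0.0415 and 0.048 m and angle between spacer_2_mid's own z axis and vertical below 0.12 rad) or (horizontal distance between spacer_3_mid and pocket below 0.01 m and z of spacer_3_mid in the frame of pocket between 0.0415 and 0.048 m and angle between spacer_3_mid's own z axis and vertical below 0.12 rad) or (horizontal distance between spacer_4_mid and pocket below 0.01 m and z of spacer_4_mid in the frame of pocket between 0.0415 and 0.048 m and angle between spacer_4_mid's own z axis and vertical below 0.12 rad)) and horizontal distance between each of tile_a_mid, tile_b_mid, tile_c_mid and pocket below 0.01 m and z of each of tile_a_mid, tile_b_mid, tile_c_mid in the frame of pocket below 0.048 m and angle between each of tile_a_mid, tile_b_mid, tile_c_mid's own z axis and vertical below 0.12 rad and contact force between bar and the fingers below 0.1 N and velocity of joint bar between -0.05 and 0.05 rad/s), for 0.3 s.
At the end, for the whole second after the job is handed in: every tile lies flat in the pocket (within 10 mm of its middle) with spacers on top; the top spacer is within 2.5 mm of the level bar; the bar is level within 0.03 rad; the pin has gone through both cheeks and the bar, its tip at least 1.5 mm out of the far cheek, and is at rest (horizontal distance between each of tile_a_mid, tile_b_mid, tile_c_mid and pocket below 0.01 m and z of each of tile_a_mid, tile_b_mid, tile_c_mid in the frame of pocket below 0.048 m and angle between each of tile_a_mid, tile_b_mid, tile_c_mid's own z axis and vertical below 0.12 rad and value of joint bar between -0.03 and 0.03 rad and ((horizontal distance between spacer_1_mid and pocket below 0.01 m and z of spacer_1_mid in the frame of pocket between 0.0415 and 0.048 m and angle between spacer_1_mid's own z axis and vertical below 0.12 rad) or (horizontal distance between spacer_2_mid and pocket below 0.01 m and z of spacer_2_mid in the frame of pocket between 0.0415 and 0.048 m and angle between spacer_2_mid's own z axis and vertical below 0.12 rad) or (horizontal distance between spacer_3_mid and pocket below 0.01 m and z of spacer_3_mid in the frame of pocket between 0.0415 and 0.048 m and angle between spacer_3_mid's own z axis and vertical below 0.12 rad) or (horizontal distance between spacer_4_mid and pocket below 0.01 m and z of spacer_4_mid in the frame of pocket between 0.0415 and 0.048 m and angle between spacer_4_mid's own z axis and vertical below 0.12 rad)) and x of pin_tip in the frame of jig between 0.021 and 0.06 m and y of pin_tip in the frame of jig between 0.07 and 0.09 m and z of pin_tip in the frame of jig between 0.072 and 0.092 m and linear speed of pin below 0.02 m/s); the robot touches nothing.
It fails at once if the glaze jar is moved more than 3 cm (distance of glaze_jar from where it was at the start of the episode above 0.03 m).
It fails at once if the water bowl is moved more than 3 cm (distance of water_bowl from where it was at the start of the episode above 0.03 m).
It fails at once if the wood block is moved more than 3 cm (distance of wood_block from where it was at the start of the episode above 0.03 m).
Of tile_a, tile_b, tile_c only 2 to 3 are there at a start; the rules pass over those that are not, and their reading is None.
At some moment in a run one of tile_a, tile_b, tile_c, pin may be knocked a few centimetres aside while the robot is not near it.
Once in a run the grip may slacken for a moment while it holds something.
It also fails if it takes over 210 s, if anything falls off the work surface, if the arm or the gripper's body presses on something with over 40 N, if the wrist force passes 120 N, or if a joint passes its speed limit or range.

### The arm

A 6-joint arm with a two-finger parallel gripper is mounted at the origin on the work surface. World frame = base frame: x ahead of the robot, y to its left, z up, the work surface at z = 0. Lengths are in m, angles in degrees, forces in N, time in s.
With the tool pointing down it reaches from about 0.4 to 0.825 m from the base axis. Payload 7 kg.
Tool frame: the origin (TCP) lies midway between the tips of the shut fingers; the grasp point (between the pads) lies r.tcp_to_grasp behind it (r.tcp_to_grasp is the distance from the TCP to the grasp point, in m); x points along the fingers, y is the direction in which the jaws open and shut, and the axes are right-handed (so a half turn about x gives the same grasp; the last joint's range is limited). The gripper opens to 88 mm and grips with 3 to 60 N. Pads are 19 mm wide; open, the fingers measure 130 mm over their backs; the gripper's body (78 mm by 193 mm) begins 47 mm behind the grasp point.
Start: joints at [89.33, 20.546, 0.682, 0, -70.136, -16.507], TCP at [0.199, 0.645, 0.227] pointing down, gripper open.
Joint ranges: [-176.03, 176.03], [-82.01, 121.73], [-58.28, 71.71], [-173.87, 95.51], [-174.79, -0.11], [-173.66, 173.66]. Speed limits (degrees/s): [136.94, 136.94, 172.46, 180, 180, 180].

### API

Orientations are given as [roll, pitch, yaw] about the fixed x, y, z axes, in that order (R = Rz(yaw) Ry(pitch) Rx(roll)).
In Python, from plant import r gives the robot as it stands.
- The arm moves only by the tool carry_out, never from a script. Its argument "moves" is a list of rows, each a list of 7 numbers: the shift along the world's x, y, z in mm, then the turn, a rotation vector about the world's x, y, z in rad, then the opening in per cent of the stroke, from 0 (shut) to 100 (fully open). In form: [[x, y, z, wx, wy, wz, claw], ...]. A call has 1 to 5 rows; each row is the pose to reach, as a shift and turn from the pose commanded when the call began; what a row does not reach only later rows make up. A row lasts 1/10 s, in which the tool goes at most 50 mm and 8.59 degrees, less where a joint would pass 70% of its speed; a pose out of reach is approached as far as the arm can. A call with a gripper value outside its range is refused whole. The fingers move at their own pace and stop on an object; "squeeze" is the grip in N (left out, the last holds). Time passes only in rows, so rows that repeat a pose let the fingers close. It gives the time, the measured TCP pose, the force and the opening at its end, in the units of the state.
- r.get_state(): the state, without advancing time (a new reading comes with each control period).
- r.capture(name): name is "scene" or "side" or "wrist"; returns the picture (384x512x3 uint8, blue, green, red); there is no depth.
- r.camera_params(name): a dict with "K" (3x3 intrinsics, pixels), "rvec" (rotation vector, rad) and "tvec" (3), from world to camera coordinates, as OpenCV has them. Camera axes: x right, y down, z forward; pixel columns grow to the right and rows downward; lengths in m; the calibration is good to about 2 mm. The wrist camera is an equidistant fisheye: a pixel r from the principal point sees the ray r / f radians off the axis. A picture is of the moment at which its call begins: read the wrist's pose just before it. camera_params takes no time and is no camera call; for the wrist camera it gives the pose at the moment of the call.
- r.close_job(): hands the job in, once; it reports no verdict.
The state is a dict: "time_s": time; "joints": joint angles; "qd": joint speeds; "joint_torque": joint torques, N m; "tcp_pos": TCP position; "eef_rot": TCP orientation; "contact_force": force on the tool from outside, world axes, zero at the start; "moment": the same for the moment, N m; "gripper_width": finger opening in m.
Only numpy, scipy, OpenCV 4.12 (cv2) and the standard library are available. Lean on these libraries where they do the work, as an engineer would, in place of code of your own. Each camera call takes 0.05 s, during which the arm holds its last target. There are 200 camera calls.

## Working session

There is one attempt and no reset: what is moved stays moved. The work goes in short steps, Python scripts to look and compute and a tool call to move; the robot and the scene stay as the last step left them, time stands still between calls to the robot, and variables do not carry over. Pictures are saved under pics/ and viewed, about 12 in all and at most 16, crops included, and the job is handed in when it is done.

Besides the shell and the picture viewer there is one more tool, called after ">>>" by a JSON object that holds its "name" and its "arguments", one argument or row to a line. carry_out: Moves the arm, as the interface text tells. Its arguments: {"type":"object","properties":{"moves":{"type":"array"},"squeeze":{"type":"number"}},"required":["moves"]}

```bash
ls; mkdir -p pics
python3 - <<'E'
from plant import r
import cv2
s=r.get_state(); print({k:s[k] for k in('time_s','tcp_pos','eef_rot','contact_force','gripper_width')}, r.tcp_to_grasp)
for n in('scene','side','wrist'):
    p=r.camera_params(n); print(n,p)
    cv2.imwrite(f'pics/{n}0.png',r.capture(n))
E
```

```text
pics
{'time_s': 0.0, 'tcp_pos': array([0.19923411, 0.64441485, 0.22563219]), 'eef_rot': array([  95.1898932 ,   89.90498946, -101.99468765]), 'contact_force': array([-0.69249339,  0.41419495,  0.00735723]), 'gripper_width': 0.08758612008018665} 0.0188
scene {'K': array([[445.60203527,   0.        , 255.92829215],
       [  0.        , 445.60203527, 191.31302162],
       [  0.        ,   0.        ,   1.        ]]), 'rvec': array([ 0.73217304,  2.57087872, -1.14429708]), 'tvec': array([ 0.49954483, -0.13784139,  1.48082408])}
side {'K': array([[498.49290141,   0.        , 254.28218556],
       [  0.        , 498.49290141, 192.75846142],
       [  0.        ,   0.        ,   1.        ]]), 'rvec': array([ 2.276718  , -0.16966868,  0.06210287]), 'tvec': array([-0.5729577 ,  0.10622344,  1.70701769])}
wrist {'K': array([[297.31863964,   0.        , 257.74780668],
       [  0.        , 297.31863964, 192.40574975],
       [  0.        ,   0.        ,   1.        ]]), 'rvec': array([-1.75996296,  2.38904041,  0.31546066]), 'tvec': array([ 0.67380199, -0.03408542,  0.38976314])}
```

View pics/scene0.png

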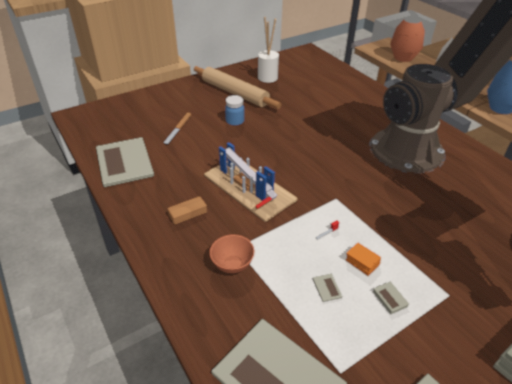

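View pics/side0.png

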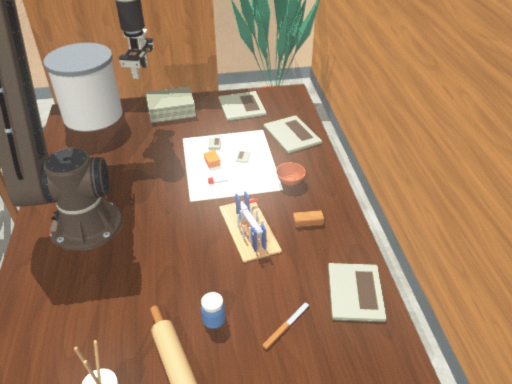

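Scene shows two small tiles (327,288) and (391,297), the spacers (364,258), the pin (330,230, flag at 336,225), and the carrier around (250,190) with its red rod at (264,203). The side view agrees. Next, rough positions.

```bash
cat > h.py <<'E'
import numpy as np, cv2
from plant import r
from scipy.spatial.transform import Rotation as R
def cam(n): 
    p=r.camera_params(n); return dict(n=n,K=p['K'],R=cv2.Rodrigues(p['rvec'])[0],t=np.array(p['tvec']))
def ray(c,uv):
    uv=np.asarray(uv,float); K=c['K']; d=np.array([(uv[0]-K[0,2])/K[0,0],(uv[1]-K[1,2])/K[1,1]])
    if c['n']=='wrist':
        th=np.linalg.norm(d); v=np.r_[d/max(th,1e-9)*np.sin(th),np.cos(th)]
    else: v=np.r_[d,1]
    return -c['R'].T@c['t'], c['R'].T@v
def onz(c,uv,z):
    o,v=ray(c,uv); return o+v*(z-o[2])/v[2]
def tri(*obs):
    A=np.zeros((3,3));b=np.zeros(3)
    for c,uv in obs:
        o,v=ray(c,uv);v=v/np.linalg.norm(v);P=np.eye(3)-np.outer(v,v);A+=P;b+=P@o
    return np.linalg.solve(A,b)
def proj(c,X):
    p=c['R']@np.asarray(X)+c['t']; 
    if c['n']=='wrist':
        rr=np.linalg.norm(p[:2]); d=p[:2]/max(rr,1e-9)*np.arctan2(rr,p[2])
    else: d=p[:2]/p[2]
    return d*[c['K'][0,0],c['K'][1,1]]+c['K'][:2,2]
def blobs(im,lo,hi,amin=15):
    m=cv2.inRange(cv2.cvtColor(im,cv2.COLOR_BGR2HSV),lo,hi)
    k,l,s,ce=cv2.connectedComponentsWithStats(m); return m,[(s[i],ce[i],l==i) for i in range(1,k) if s[i,4]>=amin]
def st():
    s=r.get_state(); T=R.from_euler('xyz',s['eef_rot'],degrees=True).as_matrix()
    g=s['tcp_pos']-T[:,0]*r.tcp_to_grasp
    print('t %.2f'%s['time_s'],'tcp',s['tcp_pos'].round(4),'grasp',g.round(4),'X',T[:,0].round(3),'Y',T[:,1].round(3),'F',np.round(s['contact_force'],2),'w %.4f'%s['gripper_width'],'q',np.round(s['joints'],1)); return s,T,g
E
python3 - <<'E'
from h import *
a,b=cam('scene'),cam('side'); st()
for n,u,v,z in [('tileA',(391,297),(215,144),.006),('tileB',(327,288),(243,156),.006),('spc',(364,257),(212,159),.02),('flag',(336,225),(211,181),.013),('pintip',(318,238),(228,181),.004),('rod',(264,203),(253,201),.04),('bowl',(232,254),(291,174),.02),('jar',(235,110),(212,310),.04),('block',(187,210),(308,219),.02)]:
    print(n,tri((a,u),(b,v)).round(3),onz(a,u,z).round(3),onz(b,v,z).round(3))
for u in [(205,180),(266,216),(296,195)]: print('base',onz(a,u,.01).round(3))
for u in [(221,208),(246,258),(279,248),(256,200)]: print('bases',onz(b,u,.01).round(3))
im=[cv2.imread(f'pics/{n}0.png') for n in('scene','side')]
cv2.imwrite('pics/crop0.png',np.hstack([cv2.resize(im[0][135:325,190:430],None,fx=1.66,fy=2.9*.55+.06),cv2.resize(im[1][120:270,180:340],None,fx=2.4,fy=2.1)]) if 0 else np.vstack([cv2.resize(im[0][135:230,195:305],(640,400)),]))
cv2.imwrite('pics/w0.png',im[0])
E
```

```text
t 0.15 tcp [0.1993 0.6445 0.2258] grasp [0.1993 0.6445 0.2446] X [-0.    -0.001 -1.   ] Y [-0.295 -0.955  0.001] F [-1.35 -0.54  0.51] w 0.0872 q [ 89.3  20.6   0.6  -0.  -70.1 -16.5]
tileA [0.47  0.397 0.005] [0.467 0.398 0.006] [0.473 0.393 0.006]
tileB [0.576 0.298 0.003] [0.578 0.3   0.006] [0.576 0.293 0.006]
spc [0.45  0.28  0.017] [0.448 0.282 0.02 ] [0.452 0.274 0.02 ]
flag [0.435 0.153 0.011] [0.432 0.155 0.013] [0.438 0.148 0.013]
pintip [ 0.498  0.157 -0.   ] [0.496 0.161 0.004] [0.501 0.149 0.004]
rod [ 0.568 -0.004  0.031] [0.566 0.005 0.04 ] [ 0.572 -0.017  0.04 ]
bowl [0.732 0.114 0.037] [0.723 0.101 0.02 ] [0.738 0.134 0.02 ]
jar [ 0.396 -0.45   0.042] [ 0.394 -0.453  0.04 ] [ 0.396 -0.449  0.04 ]
block [ 0.748 -0.107  0.013] [ 0.751 -0.1    0.02 ] [ 0.746 -0.114  0.02 ]
base [ 0.646 -0.199  0.01 ]
base [0.572 0.025 0.01 ]
base [ 0.451 -0.002  0.01 ]
bases [ 0.461 -0.003  0.01 ]
bases [ 0.517 -0.247  0.01 ]
bases [ 0.627 -0.221  0.01 ]
bases [0.588 0.02  0.01 ]
```

View pics/wrist0.png

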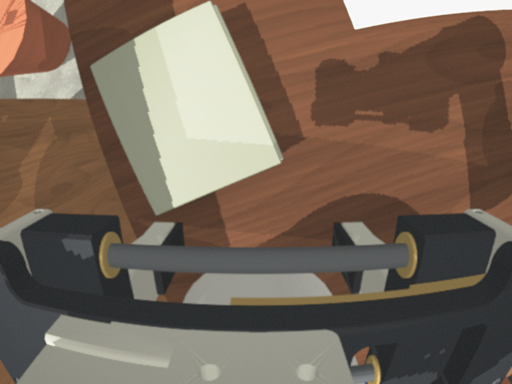

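Wrist view: the camera looks beside the fingers (tips near (160,260) and (350,260)), with a large display tile and the paper's edge in sight. I'll work out the camera mount so I can plan views.

Run:
```python
from h import *
s,T,g=st(); c=cam('wrist')
print('cam in tool',(T.T@(-c['R'].T@c['t']-s['tcp_pos'])).round(4),'axes in tool (cols x,y,z)\n',(T.T@c['R'].T).round(3))
print('z axis world',T[:,2].round(3))
im=cv2.imread('pics/side0.png');im2=cv2.imread('pics/scene0.png')
cv2.imwrite('pics/crops.png',np.hstack([cv2.resize(im2[140:225,198:304],(400,321)),cv2.resize(im[185:265,210:290],(321,321))]))
```

```text
t 0.15 tcp [0.1993 0.6445 0.2258] grasp [0.1993 0.6445 0.2446] X [-0.    -0.001 -1.   ] Y [-0.295 -0.955  0.001] F [-1.35 -0.54  0.51] w 0.0872 q [ 89.3  20.6   0.6  -0.  -70.1 -16.5]
cam in tool [-0.1583  0.0004 -0.0693] axes in tool (cols x,y,z)
 [[-0.    -0.261  0.965]
 [ 1.    -0.001 -0.   ]
 [ 0.001  0.965  0.261]]
z axis world [-0.955  0.295 -0.   ]
```

View pics/crops.png

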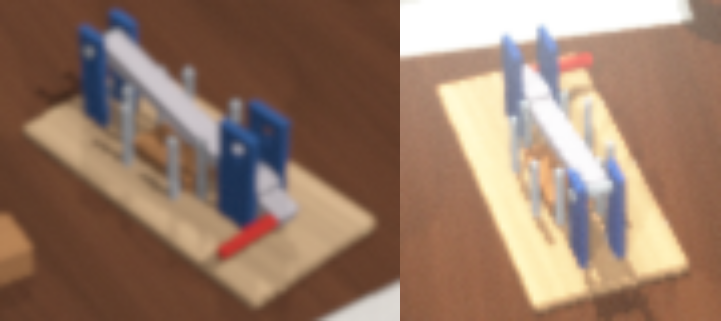

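Run:
```python
from h import *
a,b=cam('scene'),cam('side')
P=[];Q=[]
for uv,l in [((203.8,174),(65,-120)),((266.4,218.7),(65,150)),((297.1,198.8),(-65,150))]: P.append(onz(a,uv,.01)[:2]);Q.append(l)
for uv,l in [((220,206.7),(-65,150)),((256.1,202.4),(65,150)),((243.6,261.5),(-65,-120)),((281.3,251),(65,-120))]: P.append(onz(b,uv,.01)[:2]);Q.append(l)
P=np.array(P);Q=np.array(Q)/1000
mp,mq=P.mean(0),Q.mean(0);U,_,V=np.linalg.svd((Q-mq).T@(P-mp));Rm=(U@V).T
o=mp-Rm@mq;print('origin',o.round(4),'yaw',np.degrees(np.arctan2(Rm[1,0],Rm[0,0])).round(2))
print(((Q@Rm.T+o)-P).round(4))
print('rod tip',tri((a,(256.3,207.3)),(b,(257.8,200))).round(3),'pred',(Rm@[.065,.114]+o).round(3))
```

```text
origin [ 0.548  -0.1299] yaw 10.7
[[-0.0016 -0.0094]
 [ 0.007  -0.0048]
 [-0.0016 -0.0078]
 [-0.0018  0.0007]
 [-0.0026  0.0222]
 [-0.0013  0.0002]
 [ 0.002  -0.0011]]
rod tip [ 0.59  -0.002  0.029] pred [ 0.591 -0.006]
```

>>> {"name": "carry_out", "arguments": {
  "moves": [
    [104, -226, 15, 0, 0, 0.245, 100],
    [104, -226, 15, 0, 0, 0.245, 100],
    [104, -226, 15, 0, 0, 0.245, 100],
    [104, -226, 15, 0, 0, 0.245, 100],
    [104, -226, 15, 0, 0, 0.245, 100]
  ]
}}

```text
time_s: 0.65
tcp_pos: [0.3037, 0.4168, 0.2415]
eef_rot: [68.5, 90.0, -114.6]
contact_force: [0.7, 1.2, 0.2]
gripper_width: 0.0873
```

>>> {"name": "carry_out", "arguments": {
  "moves": [
    [104, -226, 15, 0, 0, 0.245, 100],
    [104, -226, 15, 0, 0, 0.245, 100],
    [104, -226, 15, 0, 0, 0.245, 100],
    [104, -226, 15, 0, 0, 0.245, 100],
    [104, -226, 15, 0, 0, 0.245, 100]
  ]
}}

```text
time_s: 1.15
tcp_pos: [0.4075, 0.1909, 0.2569]
eef_rot: [-136.1, 90.0, 54.8]
contact_force: [1.9, 0.5, -0.4]
gripper_width: 0.0875
```

>>> {"name": "carry_out", "arguments": {
  "moves": [
    [104, -226, 15, 0, 0, 0, 100],
    [104, -226, 15, 0, 0, 0, 100],
    [104, -226, 15, 0, 0, 0, 100],
    [104, -226, 15, 0, 0, 0, 100],
    [104, -226, 15, 0, 0, 0, 100]
  ]
}}

```text
time_s: 1.65
tcp_pos: [0.5117, -0.0353, 0.2718]
eef_rot: [-163.2, 90.0, 27.7]
contact_force: [2.1, 1.7, 0.6]
gripper_width: 0.0874
```

>>> {"name": "carry_out", "arguments": {
  "moves": [
    [18, -45, 15, 0, 0, 0, 100],
    [18, -45, 15, 0, 0, 0, 100],
    [18, -45, 15, 0, 0, 0, 100]
  ]
}}

```text
time_s: 1.95
tcp_pos: [0.5293, -0.0794, 0.2861]
eef_rot: [-19.4, 90.0, 171.3]
contact_force: [-0.3, 0.7, 0.4]
gripper_width: 0.0874
```

Run:
```python
from h import *
st(); c=cam('wrist'); im=r.capture('wrist'); cv2.imwrite('pics/w1.png',im); np.save('w1.npy',c,allow_pickle=True)
```

```text
t 1.95 tcp [ 0.5293 -0.0794  0.2861] grasp [ 0.5293 -0.0794  0.3049] X [-0.001  0.    -1.   ] Y [ 0.186 -0.983 -0.   ] F [-0.33  0.72  0.36] w 0.0874 q [ 12.5   5.3 -11.4  -0.  -73.3  88.3]
```

View pics/w1.png

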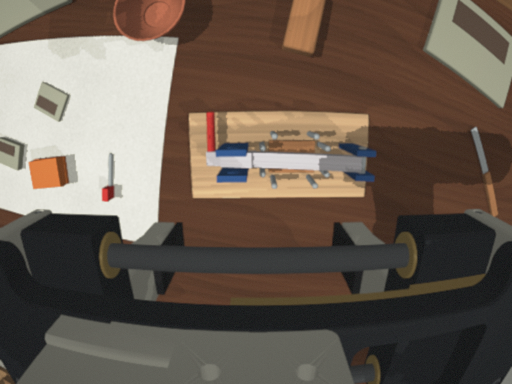

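The wrist view shows the whole carrier: base corners (190,113), (368,114), (193,197), (365,197), with the red rod at x≈211, rows 113–152. The tiles, spacers and pin are on the left.

Run:
```python
from h import *
c=np.load('w1.npy',allow_pickle=True).item(); im=cv2.imread('pics/w1.png')
hsv=cv2.cvtColor(im,cv2.COLOR_BGR2HSV); print(hsv[120,300],hsv[190,300],hsv[70,300],hsv[100,400])
m=cv2.inRange(hsv,(8,60,140),(28,170,255)); m[:100]=0;m[205:]=0;m[:,:180]=0;m[:,380:]=0
pts=cv2.findNonZero(m)[:,0]
h=cv2.convexHull(pts)[:,0]
W=np.array([onz(c,p,.01)[:2] for p in h],np.float32)
(cx,cy),sz,ang=cv2.minAreaRect(W*1000); print('base',cx,cy,sz,ang)
cor=np.array([onz(c,u,.01)[:2] for u in [(190,113),(368,114),(193,197),(365,197)]]); print(cor.round(4), cor.mean(0))
# red rod, pin flag
m,B=blobs(im,(0,140,90),(6,255,255),20); m2,B2=blobs(im,(170,140,90),(180,255,255),20)
for s,ce,_ in B+B2: print('red',s,ce.round(1),onz(c,ce,.031).round(4),onz(c,ce,.013).round(4))
m,B=blobs(im,(7,190,120),(16,255,255),60)
for s,ce,_ in B: print('or',s,ce.round(1),onz(c,ce,.032).round(4))
```

```text
[ 16  98 202] [ 17  96 217] [ 10 126  91] [ 11 125  86]
base 544.2027587890625 -110.18316650390625 (129.99444580078125, 269.9418029785156) 10.880890846252441
[[ 0.582   0.0318]
 [ 0.6332 -0.2293]
 [ 0.456   0.0086]
 [ 0.5059 -0.2572]] [ 0.54426617 -0.11152003]
red [206 111   9  40 297] [210.2 130.9] [ 0.5623 -0.0057  0.031 ] [ 0.5608 -0.003   0.013 ]
red [103 187  10  14 122] [107.3 193.2] [0.4421 0.1459 0.031 ] [0.4354 0.1552 0.013 ]
```

>>> {"name": "carry_out", "arguments": {
  "moves": [
    [81, 82, -86, -0.099, 0.514, 0, 50],
    [81, 82, -86, -0.099, 0.514, 0, 50],
    [81, 82, -86, -0.099, 0.514, 0, 50],
    [81, 82, -86, -0.099, 0.514, 0, 50],
    [81, 82, -86, -0.099, 0.514, 0, 50]
  ]
}}

```text
time_s: 2.5
tcp_pos: [0.6097, 0.0067, 0.1923]
eef_rot: [0.1, 59.1, -168.8]
contact_force: [1.0, -0.1, 0.2]
gripper_width: 0.0532
```

>>> {"name": "carry_out", "arguments": {
  "moves": [
    [-10, -2, -50, 0, 0, 0, 50],
    [-10, -2, -80, 0, 0, 0, 50],
    [-10, -2, -110, 0, 0, 0, 50],
    [-10, -2, -110, 0, 0, 0, 50]
  ]
}}

```text
time_s: 2.9
tcp_pos: [0.5979, 0.0026, 0.0897]
eef_rot: [-0.0, 59.9, -169.1]
contact_force: [-1.3, 0.7, 0.5]
gripper_width: 0.0441
```

Run:
```python
from h import *
st()
```

```text
t 2.90 tcp [0.5979 0.0026 0.0897] grasp [0.6072 0.0044 0.1059] X [-0.492 -0.095 -0.865] Y [ 0.19  -0.982 -0.   ] F [-1.29  0.67  0.48] w 0.0441 q [ 16.9  38.3   6.4  -3.  -88.   84.9]
```

>>> {"name": "carry_out", "arguments": {
  "moves": [
    [-15, -3, -28, 0, 0, 0, 50],
    [-29, -6, -54, 0, 0, 0, 50],
    [-37, -8.5, -69, 0, 0, 0, 50],
    [-37, -8.5, -69, 0, 0, 0, 30],
    [-37, -8.5, -69, 0, 0, 0, 20]
  ],
  "squeeze": 10
}}

```text
time_s: 3.4
tcp_pos: [0.565, -0.0061, 0.0246]
eef_rot: [0.0, 60.3, -169.0]
contact_force: [0.7, 0.3, 1.0]
gripper_width: 0.0329
```

>>> {"name": "carry_out", "arguments": {
  "moves": [
    [0, 0, 0, 0, 0, 0, 0],
    [0, 0, 0, 0, 0, 0, 0],
    [0, 0, 0, 0, 0, 0, 0]
  ]
}}

```text
time_s: 3.7
tcp_pos: [0.5642, -0.0058, 0.0225]
eef_rot: [-0.1, 60.1, -169.2]
contact_force: [-0.1, 1.3, 6.6]
gripper_width: 0.0117
```

Run:
```python
from h import *
st()
e=np.array([-.1888,.982])
p=lambda a:np.r_[205*np.cos(a)*e,205*np.sin(a)]
for a in [0,.25,.5,.75,1,1.25,1.5,1.75,1.88]: print(a,(p(a)-p(-.25)).round(0))
```

```text
t 3.70 tcp [ 0.5642 -0.0058  0.0225] grasp [ 0.5734 -0.0041  0.0388] X [-0.489 -0.093 -0.867] Y [ 0.189 -0.982 -0.001] F [-0.08  1.35  6.63] w 0.0117 q [ 17.1  39.5  -1.6  -3.2 -78.6  85.3]
0 [-1.  6. 51.]
0.25 [  0.   0. 101.]
0.5 [  4. -18. 149.]
0.75 [  9. -48. 190.]
1 [ 17. -86. 223.]
1.25 [  25. -132.  245.]
1.5 [  35. -181.  255.]
1.75 [  44. -231.  252.]
1.88 [  49. -256.  246.]
```

>>> {"name": "carry_out", "arguments": {
  "moves": [
    [-1, 6, 40, 0, 0, 0, 0],
    [-1, 4, 81, 0, 0, 0, 0],
    [1, -6, 121, 0, 0, 0, 0],
    [4.5, -23.5, 158, 0, 0, 0, 0],
    [8, -41, 183, 0, 0, 0, 0]
  ]
}}

```text
time_s: 4.2
tcp_pos: [0.5708, -0.0464, 0.208]
eef_rot: [-0.3, 60.1, -169.3]
contact_force: [-2.6, 6.1, 3.2]
gripper_width: 0.0118
```

>>> {"name": "carry_out", "arguments": {
  "moves": [
    [5.5, -29, 28.5, 0, 0, 0, 0],
    [12, -62.5, 50.5, 0, 0, 0, 0],
    [19, -100, 65.5, 0, 0, 0, 0],
    [27, -140, 72.5, 0, 0, 0, 0],
    [34.5, -180, 71, 0, 0, 0, 0]
  ]
}}

```text
time_s: 4.7
tcp_pos: [0.6068, -0.2291, 0.2782]
eef_rot: [0.2, 60.2, -168.9]
contact_force: [3.8, 0.9, -0.7]
gripper_width: 0.0114
```

>>> {"name": "carry_out", "arguments": {
  "moves": [
    [4, -20, -4, 0, 0, 0, 0],
    [7, -38, -9, 0, 0, 0, 0],
    [7, -38, -9, 0, 0, 0, 0],
    [7, -38, -9, 0, 0, 0, 0]
  ]
}}

```text
time_s: 5.1
tcp_pos: [0.6129, -0.2659, 0.2665]
eef_rot: [-0.0, 60.0, -169.2]
contact_force: [0.2, -0.3, 0.3]
gripper_width: 0.0116
```

Run:
```python
from h import *
st(); cv2.imwrite('pics/s1.png',r.capture('scene'))
```

```text
t 5.10 tcp [ 0.6129 -0.2659  0.2665] grasp [ 0.6221 -0.2642  0.2828] X [-0.491 -0.094 -0.866] Y [ 0.188 -0.982 -0.   ] F [ 0.21 -0.3   0.32] w 0.0116 q [  -2.9   36.    21.8    7.  -104.9  103.8]
```

View pics/s1.png

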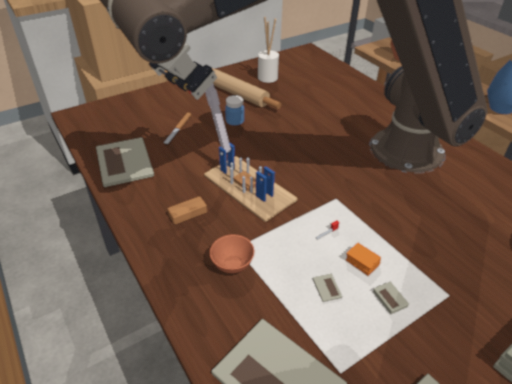

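The bar is laid back past upright (rod near (212,90)). I'll let go, back out along the tool axis, and go to look at the tiles.

>>> {"name": "carry_out", "arguments": {
  "moves": [
    [0, 0, 0, 0, 0, 0, 40],
    [0, 0, 0, 0, 0, 0, 40],
    [12, 2, 20, 0, 0, 0, 40],
    [30, 5, 52, 0, 0, 0, 40],
    [45, 8, 80, 0, 0, 0, 40]
  ]
}}

```text
time_s: 5.65
tcp_pos: [0.6581, -0.2575, 0.3481]
eef_rot: [0.0, 60.0, -169.1]
contact_force: [1.0, -0.8, 1.2]
gripper_width: 0.035
```

>>> {"name": "carry_out", "arguments": {
  "moves": [
    [-60, 230, 0, 0.099, -0.514, 0, 100],
    [-60, 230, 0, 0.099, -0.514, 0, 100],
    [-60, 230, 0, 0.099, -0.514, 0, 100],
    [-60, 230, 0, 0.099, -0.514, 0, 100],
    [-60, 230, 0, 0.099, -0.514, 0, 100]
  ]
}}

```text
time_s: 6.15
tcp_pos: [0.5954, -0.026, 0.3496]
eef_rot: [-172.6, 89.6, 18.3]
contact_force: [0.5, 0.6, 0.7]
gripper_width: 0.0696
```

>>> {"name": "carry_out", "arguments": {
  "moves": [
    [-120, 210, -30, 0, 0, -0.19, 100],
    [-120, 210, -30, 0, 0, -0.19, 100],
    [-120, 210, -30, 0, 0, -0.19, 100],
    [-120, 210, -30, 0, 0, -0.19, 100],
    [-120, 210, -30, 0, 0, -0.19, 100]
  ]
}}

```text
time_s: 6.65
tcp_pos: [0.4763, 0.1838, 0.3168]
eef_rot: [-138.2, 89.9, 41.8]
contact_force: [1.1, 0.6, 0.8]
gripper_width: 0.0878
```

>>> {"name": "carry_out", "arguments": {
  "moves": [
    [-65, 70, -40, 0, 0, 0, 100],
    [-65, 70, -40, 0, 0, 0, 100],
    [-65, 70, -40, 0, 0, 0, 100],
    [-65, 70, -40, 0, 0, 0, 100]
  ]
}}

```text
time_s: 7.05
tcp_pos: [0.4118, 0.2531, 0.2765]
eef_rot: [82.5, 90.0, -97.3]
contact_force: [1.2, -0.7, 0.3]
gripper_width: 0.0873
```

Run:
```python
from h import *
st(); c=cam('wrist'); im=r.capture('wrist'); cv2.imwrite('pics/w2.png',im); np.save('w2.npy',c,allow_pickle=True)
```

```text
t 7.05 tcp [0.4118 0.2531 0.2765] grasp [0.4118 0.2531 0.2953] X [-0. -0. -1.] Y [ 0.004 -1.     0.   ] F [ 1.24 -0.73  0.29] w 0.0873 q [ 55.    0.4 -18.    0.  -71.7  35.2]
```

View pics/w2.png

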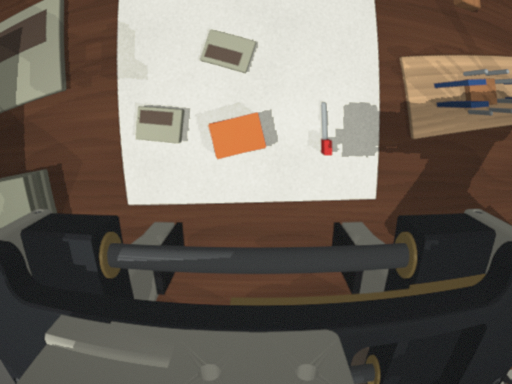

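The wrist view shows tile B at (228,50), tile A at (160,123), the spacer pile at (238,134), and the pin with its flag at (326,147) and tip at (324,103). Now the exact rectangles.

```bash
cat >> h.py <<'E'
def rect(c,mask,z):
    cs=max(cv2.findContours(mask.astype(np.uint8),cv2.RETR_EXTERNAL,cv2.CHAIN_APPROX_NONE)[0],key=cv2.contourArea)[:,0]
    W=np.array([onz(c,p,z)[:2] for p in cs],np.float32)*1000
    (x,y),(w,h),a=cv2.minAreaRect(W)
    if w>h: a+=90;w,h=h,w
    a=(a+90)%180-90   # a: angle of the short side
    return 'ctr %.1f %.1f size %.1f x %.1f shortside ang %.1f'%(x,y,w,h,a)
E
python3 - <<'E'
from h import *
c=np.load('w2.npy',allow_pickle=True).item(); im=cv2.imread('pics/w2.png'); hsv=cv2.cvtColor(im,cv2.COLOR_BGR2HSV)
for p in [(35,228),(50,243),(52,222),(68,228),(128,165),(117,157),(139,160),(120,184),(20,180),(130,200),(134,238),(120,200),(155,240)]: print(p,hsv[p],end=' ')
print()
m=cv2.inRange(hsv,(15,25,40),(45,110,215))|cv2.inRange(hsv,(0,40,20),(20,200,140)); m[:,:130]=0;m[:,270:]=0;m[200:]=0
m=cv2.morphologyEx(m,cv2.MORPH_CLOSE,np.ones((3,3)))
k,l,s,ce=cv2.connectedComponentsWithStats(m)
for i in range(1,k):
    if s[i,4]>200:
        for z in(.008,.016): print(s[i],z,rect(c,l==i,z))
m,B=blobs(im,(5,190,120),(16,255,255),300)
for s,ce,q in B: print('or',s,ce,[rect(c,q,z) for z in (.032,)])
m,B=blobs(im,(0,150,90),(5,255,255),40)
for s,ce,q in B: print('red',s,ce,rect(c,q,.026))
cv2.imwrite('pics/w2c.png',cv2.resize(im[20:170,125:345],None,fx=3.5,fy=3.5,interpolation=cv2.INTER_CUBIC))
E
```

```text
(35, 228) [ 31  33 171] (50, 243) [ 33  33 177] (52, 222) [ 13  64 103] (68, 228) [ 32  22 177] (128, 165) [ 30  36 179] (117, 157) [ 13  63 102] (139, 160) [ 32  37 178] (120, 184) [ 30  18 157] (20, 180) [ 30  10 230] (130, 200) [ 30  12 220] (134, 238) [ 12 175 222] (120, 200) [ 30   9 221] (155, 240) [ 30   9 233] 
[ 200   30   56   43 1580] 0.008 ctr 574.6 296.3 size 49.4 x 69.4 shortside ang -17.6
[ 200   30   56   43 1580] 0.016 ctr 572.8 295.5 size 48.5 x 68.1 shortside ang -17.6
[ 136  106   48   37 1541] 0.008 ctr 469.9 399.4 size 50.7 x 73.1 shortside ang -7.4
[ 136  106   48   37 1541] 0.016 ctr 470.1 396.7 size 49.7 x 71.7 shortside ang -7.4
red [322 140  10  15 133] [326.2406015  146.87969925] ctr 436.8 156.5 size 13.1 x 20.0 shortside ang -87.9
```

View pics/w2c.png

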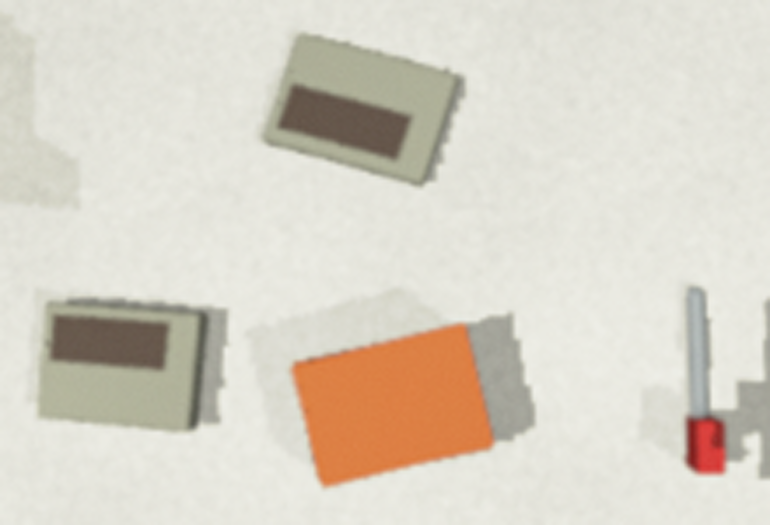

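Sizes fit tile B at 8 mm (49.4×69.4) and tile A at 16 mm (49.7×71.7, taller side and shadow), so I expect three spacers. Picking A first.

>>> {"name": "carry_out", "arguments": {
  "moves": [
    [30, 72, -80, 0, 0, -0.749, 80],
    [30, 72, -80, 0, 0, -0.749, 80],
    [30, 72, -80, 0, 0, -0.749, 80],
    [30, 72, -80, 0, 0, -0.749, 80],
    [30, 72, -80, 0, 0, -0.749, 80]
  ]
}}

```text
time_s: 7.6
tcp_pos: [0.4443, 0.3236, 0.1961]
eef_rot: [118.7, 89.9, -104.6]
contact_force: [0.4, 0.5, 0.1]
gripper_width: 0.0704
```

>>> {"name": "carry_out", "arguments": {
  "moves": [
    [28, 72, -96, 0, 0, -0.749, 80],
    [28, 72, -96, 0, 0, -0.749, 80],
    [28, 72, -96, 0, 0, -0.749, 80],
    [28, 72, -96, 0, 0, -0.749, 80],
    [28, 72, -96, 0, 0, -0.749, 80]
  ]
}}

```text
time_s: 8.1
tcp_pos: [0.4724, 0.3954, 0.0994]
eef_rot: [154.6, 89.9, -111.7]
contact_force: [-0.7, -0.7, -0.3]
gripper_width: 0.0702
```

>>> {"name": "carry_out", "arguments": {
  "moves": [
    [0, 0, 0, 0, 0, -0.202, 80],
    [0, 0, 0, 0, 0, -0.202, 80],
    [0, 0, 0, 0, 0, -0.202, 80]
  ]
}}

```text
time_s: 8.4
tcp_pos: [0.4725, 0.3955, 0.1009]
eef_rot: [-48.5, 90.0, 34.0]
contact_force: [0.4, -0.5, -0.1]
gripper_width: 0.0701
```

Run:
```python
from h import *
s,T,g=st(); print(np.degrees(np.arctan2(T[1,1],T[0,1])))
```

```text
t 8.40 tcp [0.4725 0.3955 0.1009] grasp [0.4725 0.3955 0.1197] X [ 0.001  0.    -1.   ] Y [-0.991  0.131 -0.   ] F [ 0.38 -0.54 -0.11] w 0.0701 q [ 58.1  21.1 -16.2   0.  -52.6 -65.6]
172.4567012885953
```

>>> {"name": "carry_out", "arguments": {
  "moves": [
    [-2.5, 2, -48, 0, 0, 0, 80],
    [-2.5, 2, -85, 0, 0, 0, 80],
    [-2.5, 2, -97, 0, 0, 0, 80],
    [-2.5, 2, -97, 0, 0, 0, 50],
    [-2.5, 2, -97, 0, 0, 0, 40]
  ],
  "squeeze": 25
}}

```text
time_s: 8.9
tcp_pos: [0.4694, 0.3986, 0.0044]
eef_rot: [-47.5, 89.9, 35.1]
contact_force: [-0.9, 0.7, 0.1]
gripper_width: 0.0594
```

>>> {"name": "carry_out", "arguments": {
  "moves": [
    [0, 0, 0, 0, 0, 0, 40],
    [0, 0, 0, 0, 0, 0, 40],
    [0, 0, 20, 0, 0, 0, 40],
    [0, 0, 50, 0, 0, 0, 40],
    [0, 0, 80, 0, 0, 0, 40]
  ]
}}

```text
time_s: 9.4
tcp_pos: [0.4682, 0.3981, 0.0846]
eef_rot: [151.2, 90.0, -126.2]
contact_force: [0.9, 0.5, -0.6]
gripper_width: 0.0499
```

Run:
```python
from h import *
st()
```

```text
t 9.40 tcp [0.4682 0.3981 0.0846] grasp [0.4682 0.3981 0.1034] X [-0. -0. -1.] Y [-0.992  0.128  0.   ] F [ 0.87  0.5  -0.64] w 0.0499 q [ 58.6  22.  -17.3  -0.  -50.7 -65.9]
```

>>> {"name": "carry_out", "arguments": {
  "moves": [
    [24, -160, 60, 0, 0, 0.106, 40],
    [24, -160, 60, 0, 0, 0.106, 40],
    [24, -160, 60, 0, 0, 0.106, 40],
    [24, -160, 60, 0, 0, 0.106, 40],
    [24, -160, 60, 0, 0, 0.106, 40]
  ]
}}

```text
time_s: 9.9
tcp_pos: [0.493, 0.2362, 0.1459]
eef_rot: [-44.4, 89.8, 44.2]
contact_force: [0.2, -0.5, -1.2]
gripper_width: 0.0494
```

>>> {"name": "carry_out", "arguments": {
  "moves": [
    [30, -200, 20, 0, 0, 0.106, 40],
    [30, -200, 20, 0, 0, 0.106, 40],
    [30, -200, 20, 0, 0, 0.106, 40],
    [30, -200, 20, 0, 0, 0.106, 40],
    [30, -200, 20, 0, 0, 0.106, 40]
  ]
}}

```text
time_s: 10.4
tcp_pos: [0.5226, 0.0346, 0.1642]
eef_rot: [-104.9, 90.0, -10.3]
contact_force: [0.2, 1.0, -1.2]
gripper_width: 0.0498
```

>>> {"name": "carry_out", "arguments": {
  "moves": [
    [25, -163, 0, 0, 0, 0.106, 40],
    [25, -163, 0, 0, 0, 0.106, 40],
    [25, -163, 0, 0, 0, 0.106, 40],
    [25, -163, 0, 0, 0, 0.106, 40],
    [25, -163, 0, 0, 0, 0.106, 40]
  ]
}}

```text
time_s: 10.9
tcp_pos: [0.5475, -0.126, 0.1632]
eef_rot: [75.9, 90.0, 176.5]
contact_force: [-0.4, 0.7, -0.7]
gripper_width: 0.0498
```

Run:
```python
from h import *
s,T,g=st(); print(np.degrees(np.arctan2(T[1,1],T[0,1])))
c=cam('wrist'); im=r.capture('wrist'); np.save('w3.npy',c,allow_pickle=True); cv2.imwrite('pics/w3.png',im)
o=np.array([.547,-.1249]);ex=np.array([.982,.1888]);ey=np.array([-.1888,.982])
for x,y in [(17,42.5),(-17,42.5),(17,-42.5),(-17,-42.5),(32.5,-27),(-32.5,-27)]:
    p=proj(c,np.r_[o+(ex*x+ey*y)/1000,.07]); print(x,y,p.round(1)); cv2.circle(im,tuple(int(v) for v in p.round()),2,(255,0,255),-1)
cv2.imwrite('pics/w3m.png',im)
```

```text
t 10.90 tcp [ 0.5475 -0.126   0.1632] grasp [ 0.5475 -0.126   0.182 ] X [-0.001  0.    -1.   ] Y [-0.983 -0.185  0.   ] F [-0.44  0.66 -0.74] w 0.0498 q [  7.   12.9 -18.9  -0.  -58.3   3.7]
-169.3298944152036
17 42.5 [239.  240.4]
-17 42.5 [275.7 240.2]
17 -42.5 [236.8 148. ]
-17 -42.5 [276.9 147.9]
32.5 -27 [219.3 166.1]
-32.5 -27 [294.7 165.8]
```

View pics/w3m.png

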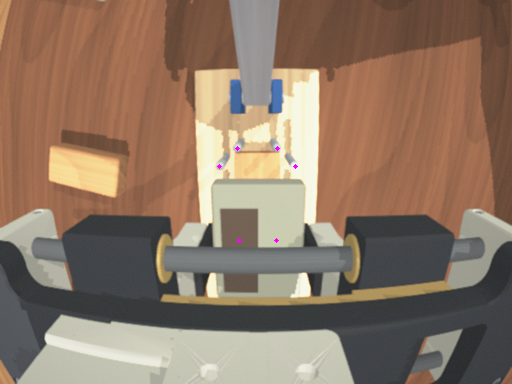

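The projected post tops land on the real ones. The held tile's -y edge is at row 180, columns 213–304. Checking its offset along y.

```bash
cat >> h.py <<'E'
O=np.array([.547,-.1249]);EX=np.array([.982,.1888]);EY=np.array([-.1888,.982])
def car(p): d=np.asarray(p)[:2]-O; return (np.array([d@EX,d@EY])*1000).round(1)
E
python3 - <<'E'
from h import *
c=np.load('w3.npy',allow_pickle=True).item(); s,T,g=st()
print('tcp',car(s['tcp_pos']))
for u in [(258,180),(213,182),(304,182),(213,220),(304,220)]:print(u,car(onz(c,u,.175)))
E
```

```text
t 10.95 tcp [ 0.5474 -0.1248  0.1632] grasp [ 0.5474 -0.1248  0.182 ] X [-0.  0. -1.] Y [-0.983 -0.186  0.   ] F [ 0.34  0.6  -0.93] w 0.0499 q [  7.1  12.8 -18.9  -0.  -58.3   3.6]
tcp [ 0.4 -0. ]
(258, 180) [ -0.8 -38.2]
(213, 182) [ 22.1 -37.3]
(304, 182) [-24.2 -37.1]
(213, 220) [ 23.1 -16.7]
(304, 220) [-25.  -16.5]
```

Run:
```python
from h import *
c=np.load('w3.npy',allow_pickle=True).item(); im=cv2.imread('pics/w3.png'); g=im.astype(int).sum(2)/3
for row in(190,200): print(row,[(x,int(v)) for x,v in zip(range(205,222),g[row,205:222])],[(x,int(v)) for x,v in zip(range(296,314),g[row,296:314])])
print([(y,int(g[y,290])) for y in range(170,190)])
```

```text
190 [(205, 239), (206, 239), (207, 240), (208, 240), (209, 238), (210, 226), (211, 188), (212, 178), (213, 192), (214, 195), (215, 196), (216, 194), (217, 196), (218, 195), (219, 195), (220, 194), (221, 194)] [(296, 196), (297, 195), (298, 197), (299, 195), (300, 196), (301, 195), (302, 195), (303, 191), (304, 192), (305, 207), (306, 231), (307, 240), (308, 241), (309, 241), (310, 241), (311, 242), (312, 242), (313, 243)]
200 [(205, 239), (206, 239), (207, 240), (208, 240), (209, 240), (210, 236), (211, 204), (212, 178), (213, 186), (214, 193), (215, 195), (216, 195), (217, 194), (218, 195), (219, 195), (220, 194), (221, 195)] [(296, 197), (297, 195), (298, 195), (299, 196), (300, 195), (301, 196), (302, 194), (303, 192), (304, 193), (305, 222), (306, 240), (307, 242), (308, 241), (309, 242), (310, 241), (311, 242), (312, 242), (313, 243)]
[(170, 231), (171, 229), (172, 212), (173, 203), (174, 203), (175, 203), (176, 209), (177, 222), (178, 206), (179, 164), (180, 151), (181, 154), (182, 156), (183, 161), (184, 177), (185, 193), (186, 196), (187, 194), (188, 195), (189, 196)]
```

>>> {"name": "carry_out", "arguments": {
  "moves": [
    [-1, 2, -40, 0, 0, 0, 40],
    [-1, 2, -75, 0, 0, 0, 40],
    [-1, 2, -95, 0, 0, 0, 40],
    [-1, 2, -105, 0, 0, 0, 40],
    [-1, 2, -105, 0, 0, 0, 40]
  ]
}}

```text
time_s: 11.45
tcp_pos: [0.5455, -0.1216, 0.0569]
eef_rot: [96.2, 89.8, -162.8]
contact_force: [-0.0, -4.7, -3.1]
gripper_width: 0.0497
```

>>> {"name": "carry_out", "arguments": {
  "moves": [
    [0, 0, -12, 0, 0, 0, 40],
    [0, 0, -20, 0, 0, 0, 40],
    [0, 0, -26, 0, 0, 0, 40],
    [0, 0, -26, 0, 0, 0, 40]
  ]
}}

```text
time_s: 11.85
tcp_pos: [0.5457, -0.122, 0.0315]
eef_rot: [70.9, 89.9, 171.8]
contact_force: [-0.5, 0.6, -0.6]
gripper_width: 0.0497
```

>>> {"name": "carry_out", "arguments": {
  "moves": [
    [0, 0, -1, 0, 0, 0, 40],
    [0, 0, -1, 0, 0, 0, 68],
    [0, 0, -1, 0, 0, 0, 68],
    [0, 0, 20, 0, 0, 0, 68],
    [0, 0, 50, 0, 0, 0, 68]
  ]
}}

```text
time_s: 12.35
tcp_pos: [0.5451, -0.1228, 0.0819]
eef_rot: [81.6, 89.8, -177.6]
contact_force: [0.3, 0.3, -0.6]
gripper_width: 0.0597
```

>>> {"name": "carry_out", "arguments": {
  "moves": [
    [0, 0, 50, 0, 0, 0, 68],
    [0, 0, 75, 0, 0, 0, 68],
    [0, 0, 75, 0, 0, 0, 68]
  ]
}}

```text
time_s: 12.65
tcp_pos: [0.5491, -0.1227, 0.1626]
eef_rot: [-100.2, 89.5, 0.7]
contact_force: [0.5, -0.5, -0.4]
gripper_width: 0.0597
```

Run:
```python
from h import *
s,T,g=st()
c=cam('wrist'); im=r.capture('wrist'); np.save('w4.npy',c,allow_pickle=True); cv2.imwrite('pics/w4.png',im)
cv2.imwrite('pics/w4c.png',cv2.resize(im[60:320,130:390],None,fx=2.2,fy=2.2))
cv2.imwrite('pics/sd4.png',r.capture('side'))
b=cam('side');im=cv2.imread('pics/sd4.png');m,B=blobs(im,(0,0,0),(180,255,90),99999)
```

```text
t 12.65 tcp [ 0.5491 -0.1227  0.1626] grasp [ 0.5489 -0.1227  0.1814] X [ 0.009  0.    -1.   ] Y [-0.982 -0.188 -0.008] F [ 0.48 -0.45 -0.37] w 0.0597 q [  7.4  12.7 -19.3   0.1 -57.6   3.4]
```

View pics/w4c.png

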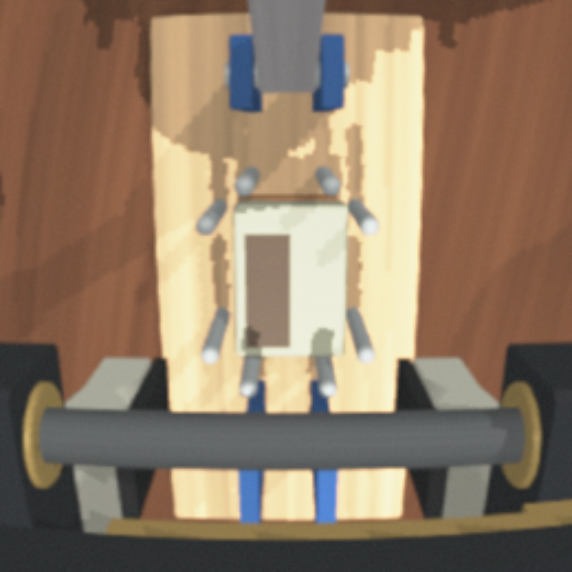

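Tile A lies flat between the posts. Next I'll check its top height (thickness) and that tile B and the pin haven't been knocked.

```bash
cat >> h.py <<'E'
def scan(name='scene'):
    a=cam(name); im=r.capture(name); hsv=cv2.cvtColor(im,cv2.COLOR_BGR2HSV)
    out=[]
    for lab,lo,hi,z in (('patch',(5,40,60),(20,110,130),.01),('red',(0,150,90),(4,255,255),.013),('orange',(6,180,120),(16,255,255),.03)):
        for s,ce,q in blobs(im,lo,hi,12)[1]:
            p=onz(a,ce,z)
            if .38<p[0]<.68 and .08<p[1]<.48: out.append((lab,int(s[4]),ce.round(1),p[:2].round(3)))
    for o in out: print(*o)
E
python3 - <<'E'
from h import *
c=np.load('w4.npy',allow_pickle=True).item()
for z in(.034,.042):
    print(z,[car(onz(c,(130+x/2.2,60+y/2.2),z)) for x,y in [(236,280),(346,280),(290,205),(290,355)]])
scan()
E
```

```text
0.034 [array([23.1,  3.6]), array([-26.8,   3.6]), array([ -1.3, -30.5]), array([-1.5, 39.7])]
0.042 [array([22.5,  1.6]), array([-26. ,   1.6]), array([ -1.3, -31.6]), array([-1.4, 36.7])]
patch 125 [331.  286.9] [0.57  0.304]
red 38 [334.6 225. ] [0.435 0.153]
orange 550 [362.8 258.7] [0.461 0.29 ]
```

Run:
```python
from h import *
a=cam('scene');im=cv2.imread('pics/scene0.png')
for lab,lo,hi in (('patch',(5,40,60),(20,110,130)),('red',(0,150,90),(4,255,255))):
    for s,ce,q in blobs(im,lo,hi,12)[1]:
        if 300<ce[0]<420 and 215<ce[1]<320: print(lab,s[4],ce.round(1))
```

```text
patch 125 [331.  286.9]
patch 144 [388.7 298.1]
red 38 [334.6 225. ]
```

>>> {"name": "carry_out", "arguments": {
  "moves": [
    [6, 200, -10, 0, 0, -0.25, 80],
    [6, 200, -10, 0, 0, -0.25, 80],
    [6, 200, -10, 0, 0, -0.25, 80],
    [6, 200, -10, 0, 0, -0.25, 80]
  ]
}}

```text
time_s: 13.2
tcp_pos: [0.5512, 0.0735, 0.1463]
eef_rot: [117.0, 89.9, -156.6]
contact_force: [1.3, 0.3, 1.0]
gripper_width: 0.07
```

>>> {"name": "carry_out", "arguments": {
  "moves": [
    [20, 218, -70, 0, 0, -0.247, 80],
    [20, 218, -70, 0, 0, -0.247, 80],
    [20, 218, -70, 0, 0, -0.247, 80],
    [20, 218, -70, 0, 0, -0.247, 80],
    [20, 218, -70, 0, 0, -0.247, 80]
  ]
}}

```text
time_s: 13.7
tcp_pos: [0.571, 0.2925, 0.0746]
eef_rot: [148.4, 89.8, -139.1]
contact_force: [-0.1, 0.4, -0.8]
gripper_width: 0.07
```

Run:
```python
from h import *
s,T,g=st(); print(np.degrees(np.arctan2(T[1,1],T[0,1])))
```

```text
t 13.70 tcp [0.571  0.2925 0.0746] grasp [0.5711 0.2925 0.0934] X [-0.003 -0.002 -1.   ] Y [-0.953  0.302  0.002] F [-0.1   0.4  -0.77] w 0.0700 q [ 44.5  24.9 -14.1  -0.  -51.2 -62.1]
162.43732322169464
```

>>> {"name": "carry_out", "arguments": {
  "moves": [
    [3.5, 4, -45, 0, 0, 0, 80],
    [3.5, 4, -65, 0, 0, 0, 80],
    [3.5, 4, -71, 0, 0, 0, 80],
    [3.5, 4, -71, 0, 0, 0, 50],
    [3.5, 4, -71, 0, 0, 0, 40]
  ]
}}

```text
time_s: 14.2
tcp_pos: [0.5762, 0.2942, 0.0075]
eef_rot: [-53.5, 90.0, 18.8]
contact_force: [0.9, 0.1, 0.9]
gripper_width: 0.0594
```

>>> {"name": "carry_out", "arguments": {
  "moves": [
    [0, 0, 0, 0, 0, 0, 40],
    [0, 0, 0, 0, 0, 0, 40],
    [0, 0, 20, 0, 0, 0, 40],
    [0, 0, 60, 0, 0, 0, 40],
    [0, 0, 100, 0, 0, 0, 40]
  ]
}}

```text
time_s: 14.7
tcp_pos: [0.5755, 0.2938, 0.1083]
eef_rot: [160.8, 90.0, -126.9]
contact_force: [1.1, 0.3, 1.1]
gripper_width: 0.0357
```

>>> {"name": "carry_out", "arguments": {
  "moves": [
    [-13, -200, 60, 0, 0, 0.25, 40],
    [-13, -200, 60, 0, 0, 0.25, 40],
    [-13, -200, 60, 0, 0, 0.25, 40],
    [-13, -200, 60, 0, 0, 0.25, 40],
    [-13, -200, 60, 0, 0, 0.25, 40]
  ]
}}

```text
time_s: 15.2
tcp_pos: [0.5627, 0.0906, 0.1699]
eef_rot: [-64.4, 89.8, 22.2]
contact_force: [0.3, 0.5, -0.2]
gripper_width: 0.0351
```

>>> {"name": "carry_out", "arguments": {
  "moves": [
    [-14, -220, 0, 0, 0, 0.247, 40],
    [-14, -220, 0, 0, 0, 0.247, 40],
    [-14, -220, 0, 0, 0, 0.247, 40],
    [-14, -220, 0, 0, 0, 0.247, 40],
    [-14, -220, 0, 0, 0, 0.247, 40]
  ]
}}

```text
time_s: 15.7
tcp_pos: [0.5481, -0.1288, 0.1676]
eef_rot: [-103.9, 89.9, -3.2]
contact_force: [1.2, 0.3, 0.4]
gripper_width: 0.0345
```

```bash
cat >> h.py <<'E'
def look(n,zs,c0=225,c1=300):
    s,T,g=st(); print('tcp car',car(s['tcp_pos']),'yaw %.1f'%np.degrees(np.arctan2(T[1,1],T[0,1])))
    c=cam('wrist'); im=r.capture('wrist'); np.save(n+'.npy',c,allow_pickle=True); cv2.imwrite(f'pics/{n}.png',im)
    g=im.astype(int).mean(2)
    for u in(225,290): print('col',u,g[165:196,u].astype(int).tolist())
    for v in(195,205): print('row',v,g[v,203:222].astype(int).tolist(),g[v,294:314].astype(int).tolist())
    return c
E
python3 - <<'E'
from h import *
look('w5',0)
E
```

```text
t 15.70 tcp [ 0.5481 -0.1288  0.1676] grasp [ 0.5481 -0.1288  0.1864] X [ 0.001 -0.    -1.   ] Y [-0.983 -0.186 -0.001] F [1.21 0.31 0.45] w 0.0345 q [  6.7  12.7 -18.5   0.  -58.7   4. ]
tcp car [ 0.4 -4. ] yaw -169.3
col 225 [144, 149, 157, 167, 184, 188, 179, 168, 146, 136, 136, 135, 135, 136, 136, 136, 136, 135, 142, 143, 144, 145, 144, 146, 144, 142, 135, 147, 171, 176, 175]
col 290 [141, 159, 175, 187, 202, 210, 215, 217, 214, 187, 177, 187, 206, 210, 209, 210, 209, 205, 185, 177, 178, 178, 183, 195, 214, 218, 218, 218, 218, 213, 193]
row 195 [220, 223, 226, 227, 228, 228, 229, 230, 231, 232, 232, 230, 227, 224, 220, 217, 212, 207, 207] [228, 228, 229, 230, 229, 229, 228, 229, 229, 229, 229, 231, 231, 231, 231, 231, 233, 233, 234, 235]
row 205 [220, 222, 224, 227, 228, 228, 229, 230, 231, 233, 233, 231, 229, 226, 222, 218, 211, 209, 207] [227, 228, 228, 230, 229, 229, 228, 229, 228, 228, 229, 230, 231, 231, 232, 232, 233, 233, 234, 235]
```

The grip came up empty on tile B: the fingers closed to 35 mm. Checking where it is.

Run:
```python
from h import *
scan(); scan('side')
```

```text
patch 125 [330.9 287. ] [0.57  0.304]
red 38 [334.6 225. ] [0.435 0.153]
orange 549 [362.7 258.7] [0.462 0.29 ]
```

>>> {"name": "carry_out", "arguments": {
  "moves": [
    [6, 200, 0, 0, 0, -0.25, 80],
    [6, 200, 0, 0, 0, -0.25, 80],
    [6, 200, 0, 0, 0, -0.25, 80],
    [6, 200, 0, 0, 0, -0.25, 80]
  ]
}}

```text
time_s: 16.25
tcp_pos: [0.5543, 0.0723, 0.1675]
eef_rot: [-55.5, 89.9, 31.1]
contact_force: [1.2, -0.7, -0.1]
gripper_width: 0.0612
```

>>> {"name": "carry_out", "arguments": {
  "moves": [
    [20, 223, -120, 0, 0, -0.247, 80],
    [20, 223, -120, 0, 0, -0.247, 80],
    [20, 223, -120, 0, 0, -0.247, 80],
    [20, 223, -120, 0, 0, -0.247, 80],
    [20, 223, -120, 0, 0, -0.247, 80]
  ]
}}

```text
time_s: 16.75
tcp_pos: [0.5737, 0.2922, 0.0483]
eef_rot: [-28.3, 89.9, 44.2]
contact_force: [0.6, 0.3, 0.9]
gripper_width: 0.0702
```

>>> {"name": "carry_out", "arguments": {
  "moves": [
    [0, 0, -30, 0, 0, 0, 80],
    [0, 0, -40, 0, 0, 0, 80],
    [0, 0, -42, 0, 0, 0, 80],
    [0, 0, -42, 0, 0, 0, 80]
  ]
}}

```text
time_s: 17.15
tcp_pos: [0.5744, 0.2887, 0.0076]
eef_rot: [-50.9, 90.0, 21.4]
contact_force: [0.6, -0.2, 0.5]
gripper_width: 0.07
```

Run:
```python
from h import *
s,T,g=st(); print(np.degrees(np.arctan2(T[1,1],T[0,1])))
```

```text
t 17.15 tcp [0.5744 0.2887 0.0076] grasp [0.5744 0.2887 0.0264] X [ 0.001  0.    -1.   ] Y [-0.953  0.303 -0.   ] F [ 0.58 -0.16  0.52] w 0.0700 q [ 44.   29.4 -17.3   0.  -43.3 -61.7]
162.34896151989832
```

>>> {"name": "carry_out", "arguments": {
  "moves": [
    [0, 8, 0, 0, 0, 0, 80],
    [0, 8, -6, 0, 0, 0, 80],
    [0, 8, -6, 0, 0, 0, 80]
  ]
}}

```text
time_s: 17.45
tcp_pos: [0.5743, 0.2968, 0.001]
eef_rot: [-11.5, 90.0, 60.8]
contact_force: [0.4, 0.2, 0.2]
gripper_width: 0.0702
```

>>> {"name": "carry_out", "arguments": {
  "moves": [
    [0, 0, 0, 0, 0, 0, 40],
    [0, 0, 0, 0, 0, 0, 40],
    [0, 0, 0, 0, 0, 0, 40],
    [0, 0, 0, 0, 0, 0, 40]
  ]
}}

```text
time_s: 17.85
tcp_pos: [0.5744, 0.2967, 0.0009]
eef_rot: [-73.8, 90.0, -1.5]
contact_force: [0.3, -0.0, 1.0]
gripper_width: 0.0496
```

Run:
```python
from h import *
s,T,g=st()
```

```text
t 17.85 tcp [0.5744 0.2967 0.0009] grasp [0.5744 0.2967 0.0197] X [ 0. -0. -1.] Y [-0.953  0.303 -0.   ] F [ 0.33 -0.01  1.02] w 0.0496 q [ 44.6  30.2 -17.    0.  -42.8 -62.2]
```

>>> {"name": "carry_out", "arguments": {
  "moves": [
    [0, 0, 30, 0, 0, 0, 40],
    [0, 0, 80, 0, 0, 0, 40],
    [0, 0, 130, 0, 0, 0, 40],
    [-2, -30, 165, 0, 0, 0, 40],
    [-4, -60, 165, 0, 0, 0, 40]
  ]
}}

```text
time_s: 18.35
tcp_pos: [0.5728, 0.2383, 0.1719]
eef_rot: [-41.1, 89.4, 31.3]
contact_force: [-0.2, -0.4, -0.3]
gripper_width: 0.0496
```

>>> {"name": "carry_out", "arguments": {
  "moves": [
    [-12, -180, 0, 0, 0, 0.25, 40],
    [-12, -180, 0, 0, 0, 0.25, 40],
    [-12, -180, 0, 0, 0, 0.25, 40],
    [-12, -180, 0, 0, 0, 0.25, 40]
  ]
}}

```text
time_s: 18.75
tcp_pos: [0.5572, 0.0539, 0.1658]
eef_rot: [101.7, 90.0, -171.6]
contact_force: [0.2, 0.8, -0.6]
gripper_width: 0.0493
```

>>> {"name": "carry_out", "arguments": {
  "moves": [
    [-11, -182, 0, 0, 0, 0.247, 40],
    [-11, -182, 0, 0, 0, 0.247, 40],
    [-11, -182, 0, 0, 0, 0.247, 40],
    [-11, -182, 0, 0, 0, 0.247, 40],
    [-11, -182, 0, 0, 0, 0.247, 40]
  ]
}}

```text
time_s: 19.25
tcp_pos: [0.5463, -0.1288, 0.1656]
eef_rot: [102.2, 90.0, -157.2]
contact_force: [0.3, -0.2, -1.1]
gripper_width: 0.0498
```

Run:
```python
from h import *
look('w6',0)
```

```text
t 19.25 tcp [ 0.5463 -0.1288  0.1656] grasp [ 0.5463 -0.1288  0.1844] X [-0.001 -0.    -1.   ] Y [-0.983 -0.184  0.001] F [ 0.28 -0.18 -1.09] w 0.0498 q [  6.7  12.7 -18.8   0.  -58.6   3.9]
tcp car [-1.5 -3.7] yaw -169.4
col 225 [201, 214, 219, 220, 220, 214, 176, 153, 150, 150, 153, 153, 152, 152, 152, 152, 147, 152, 165, 178, 185, 184, 185, 187, 186, 185, 186, 187, 186, 186, 186]
col 290 [223, 238, 242, 242, 243, 241, 239, 236, 235, 235, 235, 235, 236, 235, 236, 232, 199, 158, 165, 183, 188, 187, 188, 187, 188, 189, 187, 187, 188, 188, 187]
row 195 [236, 236, 236, 237, 238, 239, 240, 239, 233, 194, 166, 176, 185, 186, 187, 187, 186, 186, 186] [187, 188, 186, 187, 187, 187, 188, 185, 181, 187, 219, 238, 240, 239, 239, 240, 240, 241, 240, 236]
row 205 [236, 236, 237, 237, 237, 238, 239, 240, 238, 221, 180, 173, 183, 185, 186, 187, 186, 187, 187] [185, 188, 188, 188, 187, 186, 189, 185, 183, 196, 226, 239, 240, 239, 240, 240, 241, 241, 240, 224]
```

>>> {"name": "carry_out", "arguments": {
  "moves": [
    [1, 5.5, -40, 0, 0, 0, 40],
    [1, 5.5, -75, 0, 0, 0, 40],
    [1, 5.5, -85, 0, 0, 0, 40],
    [1, 5.5, -95, 0, 0, 0, 40],
    [1, 5.5, -105, 0, 0, 0, 40]
  ]
}}

```text
time_s: 19.8
tcp_pos: [0.5493, -0.1194, 0.0616]
eef_rot: [-118.0, 89.9, -17.1]
contact_force: [-1.4, -0.4, 5.3]
gripper_width: 0.0497
```

>>> {"name": "carry_out", "arguments": {
  "moves": [
    [0, 0, -8, 0, 0, 0, 40],
    [0, 0, -16, 0, 0, 0, 40],
    [0, 0, -17, 0, 0, 0, 40],
    [0, 0, -17, 0, 0, 0, 68],
    [0, 0, -17, 0, 0, 0, 68]
  ]
}}

```text
time_s: 20.3
tcp_pos: [0.5487, -0.1195, 0.0443]
eef_rot: [-86.0, 89.9, 14.8]
contact_force: [-0.7, -0.1, -0.7]
gripper_width: 0.0581
```

>>> {"name": "carry_out", "arguments": {
  "moves": [
    [0, 0, 30, 0, 0, 0, 68],
    [0, 0, 60, 0, 0, 0, 68],
    [0, 0, 105, 0, 0, 0, 68],
    [0, 0, 105, 0, 0, 0, 68]
  ]
}}

```text
time_s: 20.7
tcp_pos: [0.5521, -0.1196, 0.1551]
eef_rot: [-102.1, 89.4, -1.2]
contact_force: [0.9, -0.2, -0.3]
gripper_width: 0.0596
```

Run:
```python
from h import *
look('w7',0); im=cv2.imread('pics/w7.png')
cv2.imwrite('pics/w7c.png',cv2.resize(im[100:260,180:340],None,fx=3,fy=3)); scan()
```

```text
t 20.70 tcp [ 0.5521 -0.1196  0.1551] grasp [ 0.5519 -0.1196  0.1739] X [ 0.01 -0.   -1.  ] Y [-0.982 -0.189 -0.01 ] F [ 0.93 -0.17 -0.35] w 0.0596 q [  7.7  13.2 -19.6   0.1 -56.5   3.2]
tcp car [6.  4.2] yaw -169.1
col 225 [175, 200, 205, 206, 205, 204, 204, 205, 204, 205, 205, 205, 204, 204, 204, 205, 204, 205, 204, 204, 205, 204, 203, 204, 203, 202, 203, 203, 204, 202, 203]
col 290 [215, 215, 217, 218, 217, 217, 218, 222, 228, 230, 231, 231, 230, 231, 230, 230, 230, 232, 231, 231, 230, 229, 231, 229, 229, 229, 228, 228, 228, 226, 225]
row 195 [122, 176, 213, 216, 218, 220, 223, 224, 226, 225, 223, 221, 220, 220, 221, 219, 216, 213, 209] [160, 159, 161, 168, 196, 217, 221, 223, 225, 226, 227, 227, 227, 226, 226, 226, 227, 227, 227, 227]
row 205 [101, 145, 205, 219, 217, 219, 223, 225, 225, 226, 225, 224, 223, 221, 222, 220, 218, 215, 211] [126, 132, 139, 143, 151, 180, 215, 223, 224, 225, 226, 226, 227, 225, 225, 227, 226, 226, 226, 228]
red 38 [334.6 225. ] [0.435 0.153]
orange 547 [362.8 258.7] [0.461 0.29 ]
```

View pics/w7c.png

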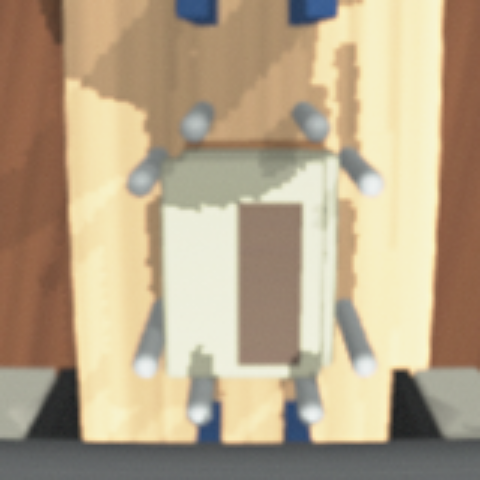

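Both tiles lie flat and stacked in the pocket. Now the spacer pile's geometry.

Run:
```python
from h import *
c=np.load('w2.npy',allow_pickle=True).item(); im=cv2.imread('pics/w2.png')
m,B=blobs(im,(8,140,120),(16,255,255),300)
for s,ce,q in B: print('or',s,ce,[rect(c,q,z) for z in (.032,)])
```

```text
or [ 209  113   57   45 1753] [236.93154592 135.29948659] ['ctr 452.1 281.3 size 48.0 x 68.5 shortside ang 13.0']
```

>>> {"name": "carry_out", "arguments": {
  "moves": [
    [-48, 200, 10, 0, 0, 0.037, 80],
    [-48, 200, 10, 0, 0, 0.037, 80],
    [-48, 200, 10, 0, 0, 0.037, 80],
    [-48, 200, 10, 0, 0, 0.037, 80],
    [-48, 200, 10, 0, 0, 0.037, 80]
  ]
}}

```text
time_s: 21.3
tcp_pos: [0.499, 0.0843, 0.1582]
eef_rot: [41.5, 90.0, 144.7]
contact_force: [-0.1, -1.2, 0.7]
gripper_width: 0.07
```

>>> {"name": "carry_out", "arguments": {
  "moves": [
    [-48, 200, -100, 0, 0, 0, 80],
    [-48, 200, -100, 0, 0, 0, 80],
    [-48, 200, -100, 0, 0, 0, 80],
    [-48, 200, -100, 0, 0, 0, 80],
    [-48, 200, -100, 0, 0, 0, 80]
  ]
}}

```text
time_s: 21.8
tcp_pos: [0.4506, 0.2818, 0.0561]
eef_rot: [122.8, 89.8, -134.2]
contact_force: [-0.1, 0.0, 0.6]
gripper_width: 0.0703
```

Run:
```python
from h import *
s,T,g=st(); print(np.degrees(np.arctan2(T[1,1],T[0,1])), (np.array([.4521,.2813,.0275])-s['tcp_pos']).round(4)*1000)
c=cam('wrist'); im=r.capture('wrist')
for s,ce,q in blobs(im,(8,140,120),(16,255,255),100)[1]: print(s,ce,[rect(c,q,z) for z in (.032,)])
```

```text
t 21.80 tcp [0.4506 0.2818 0.0561] grasp [0.4506 0.2818 0.0749] X [-0.002 -0.002 -1.   ] Y [-0.974 -0.225  0.003] F [-0.15  0.01  0.58] w 0.0703 q [ 53.2  17.4 -29.5  -0.  -43.3 -40.1]
-166.9819890537541 [  1.5  -0.5 -28.6]
[ 216  165   78   83 6087] [254.58255298 206.13980614] ['ctr 454.3 271.9 size 49.0 x 56.2 shortside ang 12.9']
```

>>> {"name": "carry_out", "arguments": {
  "moves": [
    [2, -1, -15, 0, 0, 0, 80],
    [2, -1, -25, 0, 0, 0, 80],
    [2, -1, -28.5, 0, 0, 0, 80],
    [2, -1, -28.5, 0, 0, 0, 80]
  ]
}}

```text
time_s: 22.25
tcp_pos: [0.454, 0.2783, 0.0294]
eef_rot: [127.5, 89.9, -129.6]
contact_force: [0.1, 0.2, -0.3]
gripper_width: 0.07
```

>>> {"name": "carry_out", "arguments": {
  "moves": [
    [0, 0, 0, 0, 0, 0, 40],
    [0, 0, 0, 0, 0, 0, 40],
    [0, 0, 0, 0, 0, 0, 40],
    [0, 0, 0, 0, 0, 0, 40]
  ],
  "squeeze": 20
}}

```text
time_s: 22.65
tcp_pos: [0.4545, 0.2794, 0.0308]
eef_rot: [-56.8, 89.9, 46.2]
contact_force: [0.3, 0.4, 2.0]
gripper_width: 0.0486
```

Run:
```python
from h import *
s,T,g=st()
```

```text
t 22.65 tcp [0.4545 0.2794 0.0308] grasp [0.4545 0.2794 0.0496] X [ 0.001  0.001 -1.   ] Y [-0.975 -0.224 -0.001] F [0.31 0.35 2.02] w 0.0486 q [ 52.7  19.6 -30.8   0.  -39.6 -39.7]
```

The bite is only about 1 mm deep, so I'll reopen and grip 3–4 mm lower.

>>> {"name": "carry_out", "arguments": {
  "moves": [
    [-1, 1, 0, 0, 0, 0, 75],
    [-1, 1, 0, 0, 0, 0, 75],
    [-1, 1, -3, 0, 0, 0, 75],
    [-1, 1, -3, 0, 0, 0, 75],
    [-1, 1, -3, 0, 0, 0, 75]
  ]
}}

```text
time_s: 23.15
tcp_pos: [0.4531, 0.2802, 0.027]
eef_rot: [128.1, 90.0, -129.0]
contact_force: [0.4, -0.8, -0.2]
gripper_width: 0.0659
```

Run:
```python
from h import *
s,T,g=st()
c=cam('wrist'); im=r.capture('wrist')
for s,ce,q in blobs(im,(8,140,120),(16,255,255),100)[1]: print(s,ce,[rect(c,q,z) for z in (.032,)])
```

```text
t 23.15 tcp [0.4531 0.2802 0.027 ] grasp [0.4531 0.2802 0.0458] X [-0. -0. -1.] Y [-0.975 -0.224  0.   ] F [ 0.43 -0.79 -0.21] w 0.0659 q [ 52.8  19.9 -31.   -0.  -39.2 -39.9]
[219 176  80   6 340] [259.78529412 178.17941176] ['ctr 460.1 244.4 size 2.5 x 42.0 shortside ang -78.7']
[ 211  183   93   65 5698] [256.71726922 214.96051246] ['ctr 456.2 265.5 size 37.5 x 49.6 shortside ang -76.9']
[ 217  273   81   21 1623] [256.78126925 283.22181146] ['ctr 446.5 307.6 size 14.8 x 48.5 shortside ang -77.0']
```

Good: z is 0.027 now. Close and lift.

>>> {"name": "carry_out", "arguments": {
  "moves": [
    [0, 0, 0, 0, 0, 0, 40],
    [0, 0, 0, 0, 0, 0, 40],
    [0, 0, 0, 0, 0, 0, 40],
    [0, 0, 0, 0, 0, 0, 40]
  ]
}}

```text
time_s: 23.6
tcp_pos: [0.4533, 0.2803, 0.0273]
eef_rot: [-59.0, 90.0, 43.9]
contact_force: [-0.1, 0.1, 0.4]
gripper_width: 0.0497
```

>>> {"name": "carry_out", "arguments": {
  "moves": [
    [0, 0, 15, 0, 0, 0, 40],
    [0, 0, 45, 0, 0, 0, 40],
    [0, 0, 90, 0, 0, 0, 40],
    [0, 0, 130, 0, 0, 0, 40],
    [0, 0, 130, 0, 0, 0, 40]
  ]
}}

```text
time_s: 24.1
tcp_pos: [0.4558, 0.2826, 0.1632]
eef_rot: [-59.6, 89.4, 43.4]
contact_force: [-0.3, 0.5, -2.1]
gripper_width: 0.0496
```

Run:
```python
from h import *
s,T,g=st()
im=r.capture('wrist');cv2.imwrite('pics/w8.png',im)
scan()
```

```text
t 24.10 tcp [0.4558 0.2826 0.1632] grasp [0.4556 0.2825 0.182 ] X [ 0.007  0.007 -1.   ] Y [-0.974 -0.225 -0.009] F [-0.29  0.52 -2.14] w 0.0496 q [ 52.8  10.2 -22.5   0.1 -56.8 -39.9]
patch 125 [353.1 348.5] [0.63  0.451]
red 42 [334.5 225. ] [0.435 0.153]
orange 478 [362.7 259.9] [0.464 0.292]
```

View pics/w8.png

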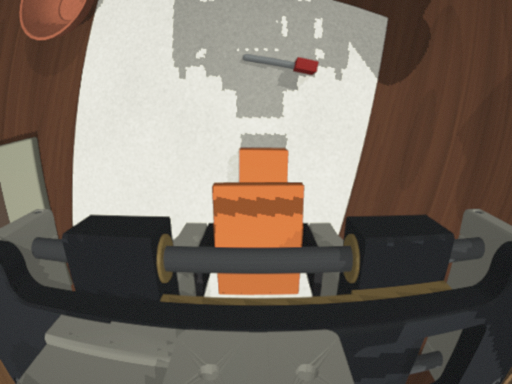

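The spacer is gripped singly with the rest of the pile below. The scan shows a new brown blob at scene (353,348); I'll check whether it's real.

Run:
```python
from h import *
im=r.capture('scene');cv2.imwrite('pics/s2.png',im);i0=cv2.imread('pics/scene0.png')
for s,ce,q in blobs(im,(5,40,60),(20,110,130),12)[1]:
    if ce[0]>300 and ce[1]>200: print(s,ce)
d=cv2.absdiff(im,i0).max(2)>25
print(im[348,353],i0[348,353]); ys,xs=np.nonzero(d[330:384,330:384]); print(len(xs),xs.min()+330 if len(xs) else 0,xs.max()+330 if len(xs) else 0,ys.min()+330 if len(xs) else 0)
a=cam('scene'); print(proj(a,[.455,.28,.16]),proj(a,[.455,.28,.3]))
```

```text
[279 197  62  29  89] [309.50561798 210.59550562]
[376 199   7   6  21] [378.95238095 201.61904762]
[298 324  88  50  97] [339.75257732 353.28865979]
[387 327  20  15  20] [396.5  333.95]
[283 333  65  51  78] [318.17948718 359.98717949]
[493 343  19  40  89] [502.06741573 362.40449438]
[416 373  24  11  36] [425.33333333 378.13888889]
[195 200 204] [208 214 218]
0 0 0 0
[371.64874489 217.96416585] [384.0010587  170.30368988]
```

>>> {"name": "carry_out", "arguments": {
  "moves": [
    [47, -202, 0, 0, 0, -0.037, 40],
    [47, -202, 0, 0, 0, -0.037, 40],
    [47, -202, 0, 0, 0, -0.037, 40],
    [47, -202, 0, 0, 0, -0.037, 40],
    [47, -202, 0, 0, 0, -0.037, 40]
  ]
}}

```text
time_s: 24.75
tcp_pos: [0.4993, 0.0738, 0.1555]
eef_rot: [108.6, 89.8, -150.8]
contact_force: [-0.5, 0.3, 0.0]
gripper_width: 0.0497
```

>>> {"name": "carry_out", "arguments": {
  "moves": [
    [46.5, -202, 0, 0, 0, 0, 40],
    [46.5, -202, 0, 0, 0, 0, 40],
    [46.5, -202, 0, 0, 0, 0, 40],
    [46.5, -202, 0, 0, 0, 0, 40],
    [46.5, -202, 0, 0, 0, 0, 40]
  ]
}}

```text
time_s: 25.25
tcp_pos: [0.5463, -0.1278, 0.1552]
eef_rot: [92.0, 89.8, -167.4]
contact_force: [-0.5, 1.0, -1.1]
gripper_width: 0.0493
```

>>> {"name": "carry_out", "arguments": {
  "moves": [
    [0, 0, -40, 0, 0, 0, 40],
    [0, 0, -70, 0, 0, 0, 40],
    [0, 0, -75, 0, 0, 0, 40],
    [0, 0, -75, 0, 0, 0, 40]
  ]
}}

```text
time_s: 25.65
tcp_pos: [0.5458, -0.1235, 0.0809]
eef_rot: [88.9, 89.8, -170.2]
contact_force: [0.1, -0.6, -0.9]
gripper_width: 0.0496
```

Run:
```python
from h import *
look('w9',0)
```

```text
t 25.65 tcp [ 0.5458 -0.1235  0.0809] grasp [ 0.5459 -0.1235  0.0997] X [-0.004 -0.001 -1.   ] Y [-0.982 -0.188  0.004] F [ 0.12 -0.56 -0.86] w 0.0496 q [  7.3  17.9 -24.5   0.  -47.8   3.6]
tcp car [-0.9  1.6] yaw -169.1
col 225 [151, 141, 152, 179, 194, 174, 177, 197, 205, 206, 205, 205, 205, 206, 206, 206, 201, 173, 143, 144, 156, 163, 163, 163, 163, 163, 162, 163, 163, 163, 163]
col 290 [234, 202, 171, 184, 202, 207, 207, 206, 207, 207, 207, 207, 206, 207, 207, 205, 194, 156, 139, 144, 161, 164, 162, 163, 163, 163, 163, 163, 165, 162, 163]
row 195 [172, 170, 173, 174, 175, 177, 174, 170, 165, 157, 159, 162, 164, 162, 163, 163, 163, 163, 164] [164, 163, 163, 163, 164, 163, 162, 163, 164, 194, 233, 242, 243, 242, 243, 242, 242, 243, 242, 241]
row 205 [230, 230, 230, 231, 232, 231, 231, 219, 184, 163, 158, 161, 163, 163, 163, 163, 163, 163, 163] [163, 164, 163, 163, 164, 163, 163, 162, 174, 215, 241, 243, 242, 242, 242, 242, 242, 242, 242, 242]
```

>>> {"name": "carry_out", "arguments": {
  "moves": [
    [0.7, 0, -10, 0, 0, 0, 40],
    [0.7, 0, -20, 0, 0, 0, 40],
    [0.7, 0, -26, 0, 0, 0, 40],
    [0.7, 0, -27, 0, 0, 0, 40],
    [0.7, 0, -27, 0, 0, 0, 64]
  ]
}}

```text
time_s: 26.2
tcp_pos: [0.5474, -0.1237, 0.0551]
eef_rot: [93.6, 90.0, -165.6]
contact_force: [0.2, 0.0, -0.1]
gripper_width: 0.0532
```

>>> {"name": "carry_out", "arguments": {
  "moves": [
    [0, 0, 0, 0, 0, 0, 64],
    [0, 0, 15, 0, 0, 0, 66],
    [0, 0, 55, 0, 0, 0, 68],
    [0, 0, 100, 0, 0, 0, 68],
    [0, 0, 100, 0, 0, 0, 80]
  ]
}}

```text
time_s: 26.7
tcp_pos: [0.5514, -0.124, 0.1621]
eef_rot: [-104.0, 89.4, -3.1]
contact_force: [0.7, -0.5, -0.1]
gripper_width: 0.0636
```

```bash
cat >> h.py <<'E'
def top(n,z):
    s,T,g=st(); c=cam('wrist'); im=r.capture('wrist'); cv2.imwrite(f'pics/{n}.png',im); np.save(n+'.npy',c,allow_pickle=True)
    for s,ce,q in blobs(im,(6,130,80),(18,255,255),300)[1]:
        cs=max(cv2.findContours(q.astype(np.uint8),cv2.RETR_EXTERNAL,cv2.CHAIN_APPROX_NONE)[0],key=cv2.contourArea)[:,0]
        W=np.array([car(onz(c,p,z)) for p in cs]); print('orange',s,'car x',np.percentile(W[:,0],[3,97]),'y',np.percentile(W[:,1],[2,98]))
E
python3 - <<'E'
from h import *
top('w10',.058); scan()
E
```

```text
t 26.70 tcp [ 0.5514 -0.124   0.1621] grasp [ 0.5512 -0.124   0.1809] X [ 0.011 -0.001 -1.   ] Y [-0.982 -0.189 -0.011] F [ 0.65 -0.48 -0.09] w 0.0636 q [  7.2  12.8 -19.1   0.1 -57.4   3.6]
orange [237 157  55  16 514] car x [-24.225  23.5  ] y [-32.2 -19.3]
red 38 [334.6 225. ] [0.435 0.153]
orange 481 [362.7 259.8] [0.464 0.292]
```

>>> {"name": "carry_out", "arguments": {
  "moves": [
    [-47, 202, 0, 0, 0, 0.037, 80],
    [-47, 202, 0, 0, 0, 0.037, 80],
    [-47, 202, 0, 0, 0, 0.037, 80],
    [-47, 202, 0, 0, 0, 0.037, 80],
    [-47, 202, 0, 0, 0, 0.037, 80]
  ]
}}

```text
time_s: 27.3
tcp_pos: [0.4991, 0.0819, 0.1544]
eef_rot: [73.9, 90.0, 177.1]
contact_force: [0.6, -1.5, 0.5]
gripper_width: 0.0702
```

>>> {"name": "carry_out", "arguments": {
  "moves": [
    [-46.5, 202, -60, 0, 0, 0, 80],
    [-46.5, 202, -60, 0, 0, 0, 80],
    [-46.5, 202, -60, 0, 0, 0, 80],
    [-46.5, 202, -105, 0, 0, 0, 80],
    [-46.5, 202, -105, 0, 0, 0, 80]
  ]
}}

```text
time_s: 27.8
tcp_pos: [0.4529, 0.2815, 0.0482]
eef_rot: [113.0, 89.9, -144.0]
contact_force: [-0.0, -0.8, 0.2]
gripper_width: 0.0702
```

Run:
```python
from h import *
s,T,g=st(); print(np.degrees(np.arctan2(T[1,1],T[0,1])))
c=cam('wrist'); im=r.capture('wrist'); cv2.imwrite('pics/w11.png',im)
for s,ce,q in blobs(im,(8,130,90),(16,255,255),100)[1]: print(s,ce,[rect(c,q,z) for z in (.024,)])
```

```text
t 27.80 tcp [0.4529 0.2815 0.0482] grasp [0.4529 0.2815 0.067 ] X [-0.001 -0.001 -1.   ] Y [-0.974 -0.225  0.001] F [-0.01 -0.84  0.21] w 0.0702 q [ 52.9  18.1 -29.8  -0.  -42.1 -39.9]
-167.006101053218
[484 139  22  38 197] [494.3857868  157.74111675] ['ctr 279.5 191.8 size 14.3 x 33.2 shortside ang -2.6']
[ 222  168   77   80 5943] [259.18189467 207.31701161] ['ctr 453.2 272.0 size 49.0 x 54.5 shortside ang 12.5']
[400 169  39  45 526] [420.13117871 191.42775665] ['ctr 346.1 234.0 size 27.9 x 32.8 shortside ang 2.6']
[474 176  20  32 164] [484.3597561  191.25609756] ['ctr 280.1 220.2 size 14.8 x 27.7 shortside ang 0.6']
```

>>> {"name": "carry_out", "arguments": {
  "moves": [
    [-1, -1.5, -15, 0, 0, 0, 80],
    [-1, -1.5, -25, 0, 0, 0, 80],
    [-1, -1.5, -30, 0, 0, 0, 80],
    [-1, -1.5, -30, 0, 0, 0, 80],
    [-1, -1.5, -30, 0, 0, 0, 80]
  ]
}}

```text
time_s: 28.35
tcp_pos: [0.4534, 0.2786, 0.0206]
eef_rot: [-66.1, 90.0, 36.8]
contact_force: [-0.5, -0.0, 0.6]
gripper_width: 0.0703
```

>>> {"name": "carry_out", "arguments": {
  "moves": [
    [-1, 1, -2, 0, 0, 0, 80],
    [-1, 1, -2, 0, 0, 0, 80],
    [-1, 1, -2, 0, 0, 0, 40],
    [-1, 1, -2, 0, 0, 0, 40],
    [-1, 1, -2, 0, 0, 0, 40]
  ]
}}

```text
time_s: 28.85
tcp_pos: [0.452, 0.2799, 0.0184]
eef_rot: [-60.2, 90.0, 42.8]
contact_force: [-0.2, -0.6, -0.1]
gripper_width: 0.0516
```

>>> {"name": "carry_out", "arguments": {
  "moves": [
    [0, 0, 0, 0, 0, 0, 40],
    [0, 0, 0, 0, 0, 0, 40]
  ]
}}

```text
time_s: 29.05
tcp_pos: [0.452, 0.2799, 0.0183]
eef_rot: [-62.5, 90.0, 40.4]
contact_force: [-1.5, 0.0, 1.6]
gripper_width: 0.0495
```

>>> {"name": "carry_out", "arguments": {
  "moves": [
    [0, 0, 15, 0, 0, 0, 40],
    [0, 0, 45, 0, 0, 0, 40],
    [0, 0, 90, 0, 0, 0, 40],
    [0, 0, 135, 0, 0, 0, 40],
    [0, 0, 135, 0, 0, 0, 40]
  ]
}}

```text
time_s: 29.55
tcp_pos: [0.4547, 0.2823, 0.1596]
eef_rot: [-59.8, 89.4, 43.2]
contact_force: [0.1, 0.3, -1.1]
gripper_width: 0.0496
```

Run:
```python
from h import *
look('w12',0); scan()
```

```text
t 29.55 tcp [0.4547 0.2823 0.1596] grasp [0.4546 0.2822 0.1784] X [ 0.008  0.007 -1.   ] Y [-0.974 -0.225 -0.009] F [ 0.14  0.26 -1.08] w 0.0496 q [ 52.9  10.3 -22.9   0.1 -56.3 -40. ]
tcp car [-13.8 417.3] yaw -167.0
col 225 [229, 228, 228, 229, 229, 229, 230, 228, 227, 227, 227, 228, 228, 228, 229, 230, 230, 226, 192, 113, 70, 84, 111, 131, 140, 138, 139, 139, 140, 137, 137]
col 290 [224, 227, 227, 226, 229, 229, 226, 225, 225, 229, 230, 231, 229, 228, 229, 229, 230, 232, 226, 167, 96, 75, 97, 122, 138, 138, 138, 138, 139, 137, 136]
row 195 [232, 232, 230, 231, 230, 229, 228, 230, 228, 201, 142, 133, 139, 139, 139, 140, 138, 139, 140] [138, 139, 139, 138, 139, 139, 138, 139, 137, 138, 160, 205, 229, 232, 231, 228, 228, 228, 228, 228]
row 205 [229, 229, 228, 227, 229, 231, 231, 231, 230, 207, 135, 95, 92, 92, 95, 92, 93, 91, 93] [91, 94, 93, 95, 93, 94, 94, 93, 93, 109, 169, 223, 227, 227, 229, 230, 229, 227, 226, 228]
patch 27 [400.  331.4] [0.517 0.475]
patch 27 [372.  351.4] [0.601 0.477]
red 43 [334.6 225.1] [0.435 0.153]
orange 401 [362.4 261.1] [0.467 0.295]
```

>>> {"name": "carry_out", "arguments": {
  "moves": [
    [47.5, -202, 0, 0, 0, -0.037, 40],
    [47.5, -202, 0, 0, 0, -0.037, 40],
    [47.5, -202, 0, 0, 0, -0.037, 40],
    [47.5, -202, 0, 0, 0, -0.037, 40],
    [47.5, -202, 0, 0, 0, -0.037, 40]
  ]
}}

```text
time_s: 30.15
tcp_pos: [0.4985, 0.0733, 0.1516]
eef_rot: [107.5, 89.8, -151.9]
contact_force: [0.8, 0.6, -0.6]
gripper_width: 0.0496
```

>>> {"name": "carry_out", "arguments": {
  "moves": [
    [47, -202.5, 0, 0, 0, 0, 40],
    [47, -202.5, 0, 0, 0, 0, 40],
    [47, -202.5, 0, 0, 0, 0, 40],
    [47, -202.5, 0, 0, 0, 0, 40],
    [47, -202.5, 0, 0, 0, 0, 40]
  ]
}}

```text
time_s: 30.65
tcp_pos: [0.5461, -0.1287, 0.1513]
eef_rot: [91.2, 89.8, -168.2]
contact_force: [-0.6, 0.4, -0.8]
gripper_width: 0.05
```

>>> {"name": "carry_out", "arguments": {
  "moves": [
    [0, 0, -40, 0, 0, 0, 40],
    [0, 0, -68, 0, 0, 0, 40],
    [0, 0, -71, 0, 0, 0, 40],
    [0, 0, -71, 0, 0, 0, 40]
  ]
}}

```text
time_s: 31.05
tcp_pos: [0.5458, -0.1245, 0.0813]
eef_rot: [89.8, 89.8, -169.3]
contact_force: [0.7, -0.3, -0.1]
gripper_width: 0.0497
```

Run:
```python
from h import *
look('w13',0)
```

```text
t 31.05 tcp [ 0.5458 -0.1245  0.0813] grasp [ 0.5458 -0.1245  0.1001] X [-0.003 -0.001 -1.   ] Y [-0.982 -0.188  0.003] F [ 0.69 -0.35 -0.13] w 0.0497 q [  7.2  17.8 -24.5   0.  -47.8   3.7]
tcp car [-1.1  0.6] yaw -169.1
col 225 [187, 166, 148, 149, 175, 197, 185, 172, 163, 146, 148, 161, 164, 163, 164, 164, 163, 164, 160, 143, 139, 146, 163, 164, 162, 163, 164, 164, 163, 163, 165]
col 290 [242, 241, 219, 175, 175, 201, 208, 201, 160, 142, 159, 164, 165, 165, 164, 163, 165, 164, 162, 152, 140, 142, 152, 162, 165, 163, 165, 164, 163, 163, 164]
row 195 [173, 172, 173, 174, 177, 176, 175, 173, 170, 163, 160, 163, 163, 164, 163, 164, 163, 163, 164] [165, 164, 164, 163, 163, 163, 165, 163, 164, 166, 197, 234, 243, 243, 243, 243, 243, 242, 242, 242]
row 205 [231, 230, 231, 232, 233, 233, 231, 220, 185, 163, 158, 161, 163, 163, 163, 164, 164, 164, 163] [165, 163, 164, 163, 163, 163, 164, 163, 163, 174, 217, 242, 243, 243, 243, 243, 242, 242, 242, 241]
```

>>> {"name": "carry_out", "arguments": {
  "moves": [
    [0.8, 0, -10, 0, 0, 0, 40],
    [0.8, 0, -18, 0, 0, 0, 40],
    [0.8, 0, -21, 0, 0, 0, 40],
    [0.8, 0, -21, 0, 0, 0, 40],
    [0.8, 0, -21, 0, 0, 0, 64]
  ]
}}

```text
time_s: 31.6
tcp_pos: [0.5473, -0.1247, 0.0613]
eef_rot: [-81.0, 90.0, 19.9]
contact_force: [0.0, 0.2, -0.4]
gripper_width: 0.0533
```

>>> {"name": "carry_out", "arguments": {
  "moves": [
    [0, 0, 0, 0, 0, 0, 64],
    [0, 0, 15, 0, 0, 0, 66],
    [0, 0, 50, 0, 0, 0, 68],
    [0, 0, 94, 0, 0, 0, 68],
    [0, 0, 94, 0, 0, 0, 80]
  ]
}}

```text
time_s: 32.1
tcp_pos: [0.551, -0.1249, 0.1617]
eef_rot: [-104.0, 89.4, -3.1]
contact_force: [0.2, 0.1, -0.0]
gripper_width: 0.0634
```

Run:
```python
from h import *
top('w14',.066); scan()
```

```text
t 32.10 tcp [ 0.551  -0.1249  0.1617] grasp [ 0.5508 -0.1249  0.1805] X [ 0.01  -0.001 -1.   ] Y [-0.982 -0.189 -0.01 ] F [ 0.23  0.12 -0.02] w 0.0634 q [  7.1  12.9 -19.2   0.1 -57.4   3.7]
orange [236 158  57  22 836] car x [-23.886  23.1  ] y [-33.324 -14.7  ]
red 38 [334.6 225. ] [0.435 0.153]
orange 402 [362.4 261. ] [0.467 0.295]
```

>>> {"name": "carry_out", "arguments": {
  "moves": [
    [-47, 202, 0, 0, 0, 0.037, 80],
    [-47, 202, 0, 0, 0, 0.037, 80],
    [-47, 202, 0, 0, 0, 0.037, 80],
    [-47, 202, 0, 0, 0, 0.037, 80],
    [-47, 202, 0, 0, 0, 0.037, 80]
  ]
}}

```text
time_s: 32.7
tcp_pos: [0.4988, 0.0809, 0.1544]
eef_rot: [72.3, 89.9, 175.5]
contact_force: [0.3, 0.1, -0.1]
gripper_width: 0.0702
```

>>> {"name": "carry_out", "arguments": {
  "moves": [
    [-47, 202, -60, 0, 0, 0, 80],
    [-47, 202, -60, 0, 0, 0, 80],
    [-47, 202, -60, 0, 0, 0, 80],
    [-47, 202, -114, 0, 0, 0, 80],
    [-47, 202, -114, 0, 0, 0, 80]
  ]
}}

```text
time_s: 33.2
tcp_pos: [0.4525, 0.2806, 0.0397]
eef_rot: [-22.8, 90.0, 80.2]
contact_force: [0.8, 0.2, -0.1]
gripper_width: 0.0703
```

Run:
```python
from h import *
s,T,g=st(); print(np.degrees(np.arctan2(T[1,1],T[0,1])))
c=cam('wrist'); im=r.capture('wrist')
for s,ce,q in blobs(im,(8,130,90),(16,255,255),1000)[1]: print(s,ce,[rect(c,q,z) for z in (.016,)])
```

```text
t 33.20 tcp [0.4525 0.2806 0.0397] grasp [0.4525 0.2806 0.0585] X [ 0.  0. -1.] Y [-0.974 -0.225 -0.   ] F [ 0.78  0.22 -0.08] w 0.0703 q [ 52.9  18.8 -30.4  -0.  -40.8 -39.9]
-167.0166128114234
[ 221  171   77   77 5692] [257.82905833 209.03144765] ['ctr 453.5 272.3 size 49.3 x 52.4 shortside ang 12.0']
```

>>> {"name": "carry_out", "arguments": {
  "moves": [
    [-1, 0, -15, 0, 0, 0, 80],
    [-1, 0, -25, 0, 0, 0, 80],
    [-1, 0, -30, 0, 0, 0, 80],
    [-1, 0, -31, 0, 0, 0, 80],
    [-1, 0, -31, 0, 0, 0, 80]
  ]
}}

```text
time_s: 33.75
tcp_pos: [0.4526, 0.279, 0.0105]
eef_rot: [-60.5, 90.0, 42.4]
contact_force: [0.3, 0.0, 0.3]
gripper_width: 0.0701
```

>>> {"name": "carry_out", "arguments": {
  "moves": [
    [-1, 1.5, 0, 0, 0, 0, 80],
    [-1, 1.5, 0, 0, 0, 0, 40],
    [-1, 1.5, 0, 0, 0, 0, 40],
    [-1, 1.5, 0, 0, 0, 0, 40],
    [-1, 1.5, 0, 0, 0, 0, 40]
  ]
}}

```text
time_s: 34.25
tcp_pos: [0.4514, 0.2809, 0.0105]
eef_rot: [-58.2, 90.0, 44.7]
contact_force: [-0.6, -0.1, 3.3]
gripper_width: 0.0497
```

>>> {"name": "carry_out", "arguments": {
  "moves": [
    [0, 0, 0, 0, 0, 0, 40],
    [0, 0, 0, 0, 0, 0, 40]
  ]
}}

```text
time_s: 34.45
tcp_pos: [0.4514, 0.2809, 0.0105]
eef_rot: [-60.9, 90.0, 42.0]
contact_force: [-0.9, -1.3, 4.9]
gripper_width: 0.05
```

>>> {"name": "carry_out", "arguments": {
  "moves": [
    [0, 0, 15, 0, 0, 0, 40],
    [0, 0, 45, 0, 0, 0, 40],
    [0, 0, 90, 0, 0, 0, 40],
    [0, 0, 135, 0, 0, 0, 40],
    [0, 0, 143, 0, 0, 0, 40]
  ]
}}

```text
time_s: 34.95
tcp_pos: [0.4533, 0.2828, 0.1586]
eef_rot: [-59.1, 89.5, 43.9]
contact_force: [-0.1, 0.6, -0.7]
gripper_width: 0.0496
```

>>> {"name": "carry_out", "arguments": {
  "moves": [
    [47.5, -202, 0, 0, 0, -0.037, 40],
    [47.5, -202, 0, 0, 0, -0.037, 40],
    [47.5, -202, 0, 0, 0, -0.037, 40],
    [47.5, -202, 0, 0, 0, -0.037, 40],
    [47.5, -202, 0, 0, 0, -0.037, 40]
  ]
}}

```text
time_s: 35.45
tcp_pos: [0.4984, 0.0747, 0.1526]
eef_rot: [106.2, 89.9, -153.2]
contact_force: [0.4, 0.7, -1.0]
gripper_width: 0.0498
```

>>> {"name": "carry_out", "arguments": {
  "moves": [
    [48, -203, 0, 0, 0, 0, 40],
    [48, -203, 0, 0, 0, 0, 40],
    [48, -203, 0, 0, 0, 0, 40],
    [48, -203, 0, 0, 0, 0, 40],
    [48, -203, -25, 0, 0, 0, 40]
  ]
}}

```text
time_s: 35.95
tcp_pos: [0.5495, -0.1282, 0.1301]
eef_rot: [-108.9, 89.7, -8.2]
contact_force: [0.2, 1.3, -1.1]
gripper_width: 0.0495
```

>>> {"name": "carry_out", "arguments": {
  "moves": [
    [0, 0, -30, 0, 0, 0, 40],
    [0, 0, -42, 0, 0, 0, 40],
    [0, 0, -42, 0, 0, 0, 40]
  ]
}}

```text
time_s: 36.25
tcp_pos: [0.5452, -0.1241, 0.0842]
eef_rot: [82.7, 89.7, -176.4]
contact_force: [0.6, 0.4, -0.9]
gripper_width: 0.0497
```

Run:
```python
from h import *
look('w15',0)
```

```text
t 36.25 tcp [ 0.5452 -0.1241  0.0842] grasp [ 0.5453 -0.1241  0.103 ] X [-0.004 -0.    -1.   ] Y [-0.982 -0.188  0.004] F [ 0.59  0.42 -0.86] w 0.0497 q [  7.2  17.6 -24.3  -0.  -48.3   3.6]
tcp car [-1.6  1.2] yaw -169.2
col 225 [149, 144, 157, 183, 187, 172, 165, 148, 139, 138, 145, 162, 164, 163, 164, 163, 163, 163, 152, 141, 142, 154, 163, 164, 163, 163, 163, 164, 164, 164, 163]
col 290 [233, 194, 162, 178, 197, 195, 164, 147, 151, 143, 143, 157, 163, 163, 164, 164, 164, 162, 163, 159, 143, 137, 145, 160, 163, 164, 162, 164, 164, 163, 163]
row 195 [201, 200, 200, 195, 183, 177, 174, 172, 168, 160, 157, 159, 163, 164, 163, 162, 163, 163, 163] [165, 163, 163, 164, 163, 164, 164, 164, 162, 162, 170, 213, 242, 244, 243, 243, 243, 242, 241, 240]
row 205 [230, 231, 231, 231, 232, 232, 222, 188, 168, 162, 159, 157, 162, 164, 163, 163, 163, 163, 163] [164, 164, 163, 163, 164, 165, 163, 163, 163, 166, 197, 234, 242, 243, 242, 243, 242, 242, 241, 241]
```

>>> {"name": "carry_out", "arguments": {
  "moves": [
    [1.2, 0, -8, 0, 0, 0, 40],
    [1.2, 0, -14, 0, 0, 0, 40],
    [1.2, 0, -16.5, 0, 0, 0, 40],
    [1.2, 0, -17, 0, 0, 0, 40],
    [1.2, 0, -17, 0, 0, 0, 40]
  ]
}}

```text
time_s: 36.8
tcp_pos: [0.5477, -0.1243, 0.0692]
eef_rot: [107.0, 90.0, -152.2]
contact_force: [-2.3, -1.6, -0.9]
gripper_width: 0.0498
```

>>> {"name": "carry_out", "arguments": {
  "moves": [
    [0, 0, 0, 0, 0, 0, 64],
    [0, 0, 0, 0, 0, 0, 64],
    [0, 0, 15, 0, 0, 0, 66],
    [0, 0, 50, 0, 0, 0, 68],
    [0, 0, 95, 0, 0, 0, 68]
  ]
}}

```text
time_s: 37.3
tcp_pos: [0.5468, -0.1241, 0.1639]
eef_rot: [78.0, 89.8, 178.8]
contact_force: [1.2, 0.1, 0.1]
gripper_width: 0.0593
```

Run:
```python
from h import *
top('w16',.074); scan(); im=cv2.imread('pics/w16.png')
cv2.imwrite('pics/w16c.png',cv2.resize(im[100:260,180:340],None,fx=3,fy=3))
```

```text
t 37.30 tcp [ 0.5468 -0.1241  0.1639] grasp [ 0.5469 -0.1241  0.1827] X [-0.003  0.    -1.   ] Y [-0.982 -0.188  0.003] F [1.23 0.12 0.07] w 0.0593 q [  7.2  12.8 -18.8  -0.  -58.5   3.6]
orange [ 228  155   59   31 1130] car x [-24.2  24.4] y [-34.7 -10.6]
red 37 [334.6 224.9] [0.435 0.153]
orange 339 [362.1 262. ] [0.47  0.297]
```

View pics/w16c.png

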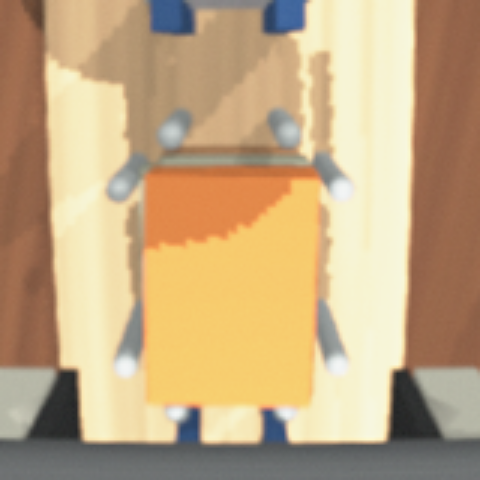

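The pile is topped by an orange spacer sitting square between the posts. Now I'll fetch the bar by its rod and lower it.

>>> {"name": "carry_out", "arguments": {
  "moves": [
    [40, 20, 200, 0, 0, 0.749, 40],
    [40, 20, 200, 0, 0, 0.749, 40],
    [40, 20, 200, 0, 0, 0.749, 40],
    [40, 20, 200, 0, 0, 0.749, 40],
    [40, 20, 200, 0, 0, 0.749, 40]
  ]
}}

```text
time_s: 37.9
tcp_pos: [0.591, -0.1042, 0.3717]
eef_rot: [-146.8, 89.3, -2.6]
contact_force: [0.4, 1.1, 0.3]
gripper_width: 0.0353
```

>>> {"name": "carry_out", "arguments": {
  "moves": [
    [70, -150, 0, 0, 0, 0.749, 40],
    [70, -150, 0, 0, 0, 0.749, 40],
    [70, -150, 0, 0, 0, 0.749, 40],
    [70, -150, 0, 0, 0, 0.749, 40],
    [70, -150, 0, 0, 0, 0.749, 40]
  ]
}}

```text
time_s: 38.4
tcp_pos: [0.6587, -0.257, 0.3621]
eef_rot: [-13.3, 89.9, 173.0]
contact_force: [-0.1, 0.5, -0.3]
gripper_width: 0.035
```

>>> {"name": "carry_out", "arguments": {
  "moves": [
    [0, 0, 0, 0, 0, 0.073, 40],
    [0, 0, 0, 0, 0, 0.073, 40]
  ]
}}

```text
time_s: 38.6
tcp_pos: [0.6582, -0.2545, 0.3639]
eef_rot: [-139.0, 90.0, 51.3]
contact_force: [0.0, -0.0, -0.0]
gripper_width: 0.0348
```

>>> {"name": "carry_out", "arguments": {
  "moves": [
    [0, 0, 0, -0.099, 0.514, 0, 40],
    [0, 0, 0, -0.099, 0.514, 0, 40],
    [0, 0, 0, -0.099, 0.514, 0, 40],
    [0, 0, 0, -0.099, 0.514, 0, 40],
    [0, 0, 0, -0.099, 0.514, 0, 40]
  ]
}}

```text
time_s: 39.1
tcp_pos: [0.6596, -0.2526, 0.3581]
eef_rot: [0.4, 59.4, -169.3]
contact_force: [-0.4, -0.8, -2.5]
gripper_width: 0.0351
```

Run:
```python
from h import *
s,T,g=st(); print(((np.array([.6129,-.2659,.2665])-s['tcp_pos'])*1000).round(1))
```

```text
t 39.10 tcp [ 0.6596 -0.2526  0.3581] grasp [ 0.669  -0.2508  0.3743] X [-0.5   -0.095 -0.861] Y [ 0.179 -0.984  0.004] F [-0.44 -0.8  -2.51] w 0.0351 q [  -1.8   40.6   41.     7.3 -120.2  104.1]
[-46.7 -13.3 -91.6]
```

>>> {"name": "carry_out", "arguments": {
  "moves": [
    [-17, -7, -40, 0, 0, 0, 40],
    [-27, -9, -57, 0, 0, 0, 40],
    [-37, -11, -75, 0, 0, 0, 40],
    [-47, -13, -92, 0, 0, 0, 40],
    [-47, -13, -92, 0, 0, 0, 40]
  ],
  "squeeze": 10
}}

```text
time_s: 39.6
tcp_pos: [0.6093, -0.2672, 0.2719]
eef_rot: [0.6, 60.0, -169.2]
contact_force: [-0.1, 0.3, 0.4]
gripper_width: 0.035
```

>>> {"name": "carry_out", "arguments": {
  "moves": [
    [0, 0, 0, 0, 0, 0, 0],
    [0, 0, 0, 0, 0, 0, 0],
    [0, 0, 0, 0, 0, 0, 0],
    [0, 0, 0, 0, 0, 0, 0]
  ]
}}

```text
time_s: 40.0
tcp_pos: [0.6114, -0.2665, 0.2729]
eef_rot: [0.6, 60.1, -169.1]
contact_force: [0.2, 2.1, 2.1]
gripper_width: 0.0116
```

Run:
```python
from h import *
s,T,g=st(); p=s['tcp_pos']-T[:,0]*.012; print('rodpt car',car(p),p[2], 'a from geom',np.arctan2(p[2]*1000-82,car(p)[1]+85), np.hypot(p[2]*1000-82,car(p)[1]+85))
```

```text
t 40.00 tcp [ 0.6114 -0.2665  0.2729] grasp [ 0.6206 -0.2647  0.2892] X [-0.49  -0.094 -0.867] Y [ 0.18  -0.984  0.005] F [0.22 2.11 2.14] w 0.0116 q [  -2.9   35.7   22.     7.1 -105.4  103.3]
rodpt car [  42.5 -151.2] 0.2832920482080009 a from geom 1.8885293769928608 211.8983923293713
```

>>> {"name": "carry_out", "arguments": {
  "moves": [
    [-5.5, 29.5, 7.5, 0, 0, 0, 0],
    [-13, 69, 11, 0, 0, 0, 0],
    [-21, 109, 6, 0, 0, 0, 0],
    [-28.5, 147, -7, 0, 0, 0, 0],
    [-35, 182, -27, 0, 0, 0, 0]
  ]
}}

```text
time_s: 40.5
tcp_pos: [0.5759, -0.0837, 0.2461]
eef_rot: [0.7, 60.1, -169.0]
contact_force: [1.3, -4.8, -8.9]
gripper_width: 0.0115
```

>>> {"name": "carry_out", "arguments": {
  "moves": [
    [-6, 30, -27, 0, 0, 0, 0],
    [-10.5, 54.5, -59.5, 0, 0, 0, 0],
    [-14, 72, -96.5, 0, 0, 0, 0],
    [-15.5, 80, -126, 0, 0, 0, 0],
    [-16, 83, -146, 0, 0, 0, 0]
  ]
}}

```text
time_s: 41.0
tcp_pos: [0.5599, -0.0008, 0.0971]
eef_rot: [0.6, 60.0, -169.0]
contact_force: [0.2, -0.4, -0.7]
gripper_width: 0.0117
```

>>> {"name": "carry_out", "arguments": {
  "moves": [
    [0, 0, 0, 0, 0, 0, 0],
    [0, 0, -6, 0, 0, 0, 0],
    [0, 0, -12, 0, 0, 0, 0],
    [0, 0, -12, 0, 0, 0, 0]
  ]
}}

```text
time_s: 41.4
tcp_pos: [0.5598, -0.0004, 0.0866]
eef_rot: [0.4, 60.0, -169.4]
contact_force: [-3.1, 8.6, -1.0]
gripper_width: 0.0115
```

Run:
```python
from h import *
s,T,g=st(); p=s['tcp_pos']-T[:,0]*.006; print('rodpt car',car(p),p[2], 'a from geom',np.arctan2(p[2]*1000-82,car(p)[1]+85))
```

```text
t 41.40 tcp [ 5.598e-01 -4.000e-04  8.660e-02] grasp [0.569  0.0013 0.1029] X [-0.491 -0.092 -0.866] Y [ 0.179 -0.984  0.003] F [-3.06  8.6  -1.04] w 0.0115 q [ 17.5  35.4   0.4  -3.4 -84.8  84. ]
rodpt car [ 39.  119.8] 0.09179289311263522 a from geom 0.0477804671606507
```

>>> {"name": "carry_out", "arguments": {
  "moves": [
    [0, -1, -3, 0, 0, 0, 0],
    [0, -1, -6, 0, 0, 0, 0],
    [0, -1, -6, 0, 0, 0, 0]
  ]
}}

```text
time_s: 41.7
tcp_pos: [0.5597, -0.0004, 0.0808]
eef_rot: [0.2, 60.1, -169.5]
contact_force: [-3.0, 12.1, -0.7]
gripper_width: 0.0112
```

>>> {"name": "carry_out", "arguments": {
  "moves": [
    [0, 0, -2, 0, 0, 0, 0],
    [0, 0, -2, 0, 0, 0, 0]
  ]
}}

```text
time_s: 41.9
tcp_pos: [0.5597, -0.0004, 0.0801]
eef_rot: [0.2, 60.1, -169.5]
contact_force: [-4.1, 12.6, 4.5]
gripper_width: 0.0112
```

The vertical force has come up with the rod near z≈85 mm, so the bar is on the pile. Letting go and backing out.

>>> {"name": "carry_out", "arguments": {
  "moves": [
    [0, 0, 0, 0, 0, 0, 30],
    [0, 0, 0, 0, 0, 0, 40],
    [0, 0, 0, 0, 0, 0, 40],
    [15, 3, 26, 0, 0, 0, 40],
    [35, 6, 60, 0, 0, 0, 40]
  ]
}}

```text
time_s: 42.4
tcp_pos: [0.594, 0.0022, 0.139]
eef_rot: [0.7, 59.8, -169.1]
contact_force: [0.6, 0.3, 0.3]
gripper_width: 0.0345
```

>>> {"name": "carry_out", "arguments": {
  "moves": [
    [30, 6, 60, 0, 0, 0, 40],
    [30, 6, 100, 0.099, -0.514, 0, 40],
    [30, 6, 150, 0.099, -0.514, 0, 40],
    [30, 6, 150, 0.099, -0.514, 0, 40],
    [30, 6, 150, 0.099, -0.514, 0, 40]
  ]
}}

```text
time_s: 42.9
tcp_pos: [0.6258, 0.0082, 0.2948]
eef_rot: [-178.8, 89.2, 11.4]
contact_force: [-0.5, -0.6, -0.1]
gripper_width: 0.0349
```

>>> {"name": "carry_out", "arguments": {
  "moves": [
    [-80, 150, 50, 0, 0, 0, 80],
    [-80, 150, 50, 0, 0, 0, 80],
    [-80, 150, 50, 0, 0, 0, 80],
    [-80, 150, 50, 0, 0, 0, 80],
    [-80, 150, 50, 0, 0, 0, 80]
  ]
}}

```text
time_s: 43.4
tcp_pos: [0.5442, 0.161, 0.3415]
eef_rot: [-160.2, 89.8, 30.3]
contact_force: [0.2, -0.4, -0.9]
gripper_width: 0.0677
```

Run:
```python
from h import *
st(); a,b=cam('scene'),cam('side'); im=r.capture('scene');i2=r.capture('side')
cv2.imwrite('pics/s3.png',im);cv2.imwrite('pics/sd3.png',i2)
cv2.imwrite('pics/s3c.png',np.hstack([cv2.resize(im[140:225,198:304],(400,321),interpolation=cv2.INTER_CUBIC),cv2.resize(i2[185:265,210:290],(321,321),interpolation=cv2.INTER_CUBIC)]))
for n,c,I in(('scene',a,im),('side',b,i2)):
    for s,ce,q in blobs(I,(0,150,70),(5,255,255),8)[1]: print(n,s,ce.round(1))
    for ang in(-.09,0,.09): 
        print(ang,[proj(c,np.r_[O+(EX*x+EY*(-85+205*np.cos(ang)))/1000,.082+.205*np.sin(ang)]).round(1) for x in(10,37.5,65)])
```

```text
t 43.40 tcp [0.5442 0.161  0.3415] grasp [0.5441 0.161  0.3603] X [ 0.003  0.002 -1.   ] Y [ 0.181 -0.983 -0.001] F [ 0.21 -0.43 -0.89] w 0.0677 q [ 36.3   7.2  -2.3   0.  -80.3  64.2]
scene [258 185  15  10  35] [265.3 189.5]
scene [332 221   6   9  38] [334.6 225. ]
-0.09 [array([271.9, 190.4]), array([264.7, 194.9]), array([257.3, 199.5])]
0 [array([272.3, 185.5]), array([265.1, 190. ]), array([257.6, 194.6])]
0.09 [array([272.4, 180.2]), array([265. , 184.7]), array([257.5, 189.3])]
-0.09 [array([241.5, 194.9]), array([249.1, 193.2]), array([256.6, 191.4])]
0 [array([241.3, 190.7]), array([248.9, 188.9]), array([256.4, 187.2])]
0.09 [array([241.2, 186.7]), array([248.9, 185. ]), array([256.5, 183.2])]
```

View pics/s3c.png

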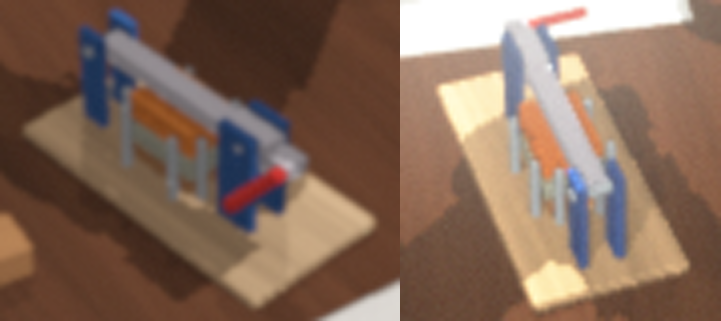

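The red rod's centroid (265.3,189.5) matches the level prediction (265.1,190.0), and the crop shows the bar flat on the orange spacers between the cheeks. Now the pin.

>>> {"name": "carry_out", "arguments": {
  "moves": [
    [-150, -4, -180, 0, 0, -0.12, 80],
    [-150, -4, -180, 0, 0, -0.12, 80],
    [-150, -4, -180, 0, 0, -0.12, 80],
    [-150, -4, -180, 0, 0, -0.12, 80],
    [-150, -4, -180, 0, 0, -0.12, 80]
  ]
}}

```text
time_s: 44.0
tcp_pos: [0.3926, 0.1523, 0.1567]
eef_rot: [35.1, 89.8, -141.7]
contact_force: [0.7, 0.5, -0.7]
gripper_width: 0.0704
```

Run:
```python
from h import *
s,T,g=st(); c=cam('wrist'); im=r.capture('wrist'); cv2.imwrite('pics/w20.png',im)
for s,ce,q in blobs(im,(0,140,60),(6,255,255),40)[1]: print(s,ce,rect(c,q,.026),rect(c,q,.013))
hsv=cv2.cvtColor(im,cv2.COLOR_BGR2HSV)
cv2.imwrite('pics/w20c.png',cv2.resize(im[40:240,150:400],None,fx=3,fy=3))
np.save('w20.npy',c,allow_pickle=True)
```

```text
t 44.00 tcp [0.3926 0.1523 0.1567] grasp [0.3927 0.1523 0.1755] X [-0.002 -0.002 -1.   ] Y [ 0.057 -0.998  0.002] F [ 0.73  0.48 -0.73] w 0.0704 q [ 48.3  -0.4 -35.3  -0.  -55.2  45. ]
[428   0  22  56 685] [438.94306569  26.12992701] ctr 584.2 -38.6 size 19.7 x 66.9 shortside ang -78.4 ctr 589.7 -47.4 size 20.6 x 70.0 shortside ang -78.4
[253 129  11  22 236] [257.91949153 139.33474576] ctr 436.6 154.2 size 9.7 x 20.6 shortside ang -86.8 ctr 435.4 154.1 size 10.2 x 21.5 shortside ang -86.8
```

View pics/w20c.png

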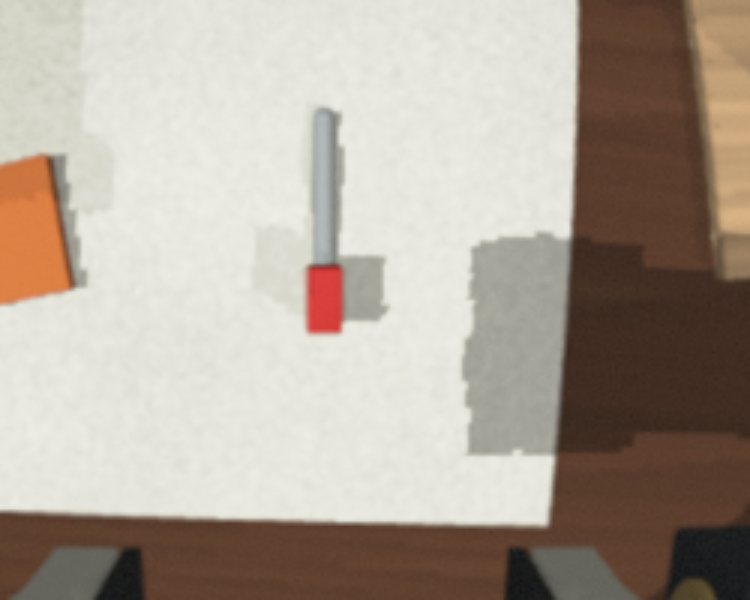

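Flag at (258,139), shaft from (258,127) to its tip at (257.7,76), all clear around it.

Run:
```python
from h import *
c=np.load('w20.npy',allow_pickle=True).item()
t=onz(c,(257.7,77),.005); f=onz(c,(258.3,139.6),.026); b=onz(c,(258.1,126),.005); print(t,f,b,np.degrees(np.arctan2(*(t-f)[[1,0]])),np.degrees(np.arctan2(*(t-b)[[1,0]])),np.linalg.norm((t-f)[:2]))
```

```text
[0.50000127 0.15799896 0.005     ] [0.43652137 0.15388377 0.026     ] [0.4488571  0.15470937 0.005     ] 3.7091000035364488 3.680195879412984 0.06361314186937894
```

>>> {"name": "carry_out", "arguments": {
  "moves": [
    [43, 1.7, -97, 0, 0, 0.007, 50],
    [43, 1.7, -97, 0, 0, 0.007, 50],
    [43, 1.7, -97, 0, 0, 0.007, 50],
    [43, 1.7, -97, 0, 0, 0.007, 50]
  ]
}}

```text
time_s: 44.45
tcp_pos: [0.4378, 0.1548, 0.0606]
eef_rot: [42.9, 89.7, -133.5]
contact_force: [-0.1, -0.2, 0.1]
gripper_width: 0.0463
```

>>> {"name": "carry_out", "arguments": {
  "moves": [
    [0, 0, -35, 0, 0, 0, 50],
    [0, 0, -50, 0, 0, 0, 50],
    [0, 0, -50, 0, 0, 0, 50],
    [0, 0, -50, 0, 0, 0, 50]
  ]
}}

```text
time_s: 44.85
tcp_pos: [0.4388, 0.157, 0.014]
eef_rot: [-148.7, 89.9, 35.1]
contact_force: [-0.0, 1.0, 0.6]
gripper_width: 0.0437
```

Run:
```python
from h import *
s,T,g=st(); print(np.degrees(np.arctan2(T[1,1],T[0,1])))
```

```text
t 44.85 tcp [0.4388 0.157  0.014 ] grasp [0.4388 0.1569 0.0328] X [ 0.002  0.001 -1.   ] Y [ 0.066 -0.998 -0.001] F [-0.04  1.02  0.62] w 0.0437 q [ 44.   16.  -40.2   0.  -33.7  49.8]
-86.20299510485046
```

>>> {"name": "carry_out", "arguments": {
  "moves": [
    [-3.3, -3, -5, 0, 0, 0, 50],
    [-3.3, -3, -9.5, 0, 0, 0, 50],
    [-3.3, -3, -9.5, 0, 0, 0, 30],
    [-3.3, -3, -9.5, 0, 0, 0, 15],
    [-3.3, -3, -9.5, 0, 0, 0, 0]
  ],
  "squeeze": 30
}}

```text
time_s: 45.35
tcp_pos: [0.4348, 0.1536, 0.0029]
eef_rot: [-152.4, 90.0, 31.3]
contact_force: [-1.3, -0.2, 0.1]
gripper_width: 0.0255
```

>>> {"name": "carry_out", "arguments": {
  "moves": [
    [0, 0, 0, 0, 0, 0, 0],
    [0, 0, 0, 0, 0, 0, 0],
    [0, 0, 0, 0, 0, 0, 0]
  ]
}}

```text
time_s: 45.65
tcp_pos: [0.4347, 0.1536, 0.0028]
eef_rot: [-158.2, 90.0, 25.6]
contact_force: [-0.8, 1.0, 0.5]
gripper_width: 0.012
```

Run:
```python
from h import *
s,T,g=st(); print(np.degrees(np.arctan2(T[1,1],T[0,1])))
```

```text
t 45.65 tcp [0.4347 0.1536 0.0028] grasp [0.4347 0.1536 0.0216] X [ 0.  0. -1.] Y [ 0.066 -0.998 -0.   ] F [-0.79  1.    0.47] w 0.0120 q [ 44.   16.9 -41.3   0.  -31.9  49.7]
-86.20829353549918
```

>>> {"name": "carry_out", "arguments": {
  "moves": [
    [0, 0, 25, 0, 0, 0, 0],
    [0, -10, 70, 0, 0, 0, 0],
    [0, -40, 100, 0, 0, 0.06, 0],
    [0, -80, 110, 0, 0, 0.06, 0],
    [0, -120, 110, 0, 0, 0.06, 0]
  ]
}}

```text
time_s: 46.15
tcp_pos: [0.4356, 0.0332, 0.1148]
eef_rot: [-160.0, 89.7, 27.4]
contact_force: [1.6, 0.1, -1.8]
gripper_width: 0.0118
```

>>> {"name": "carry_out", "arguments": {
  "moves": [
    [0, -40, 0, 0, 0, 0.064, 0],
    [0, -80, 0, 0, 0, 0.064, 0],
    [0, -98, -20, 0, 0, 0.064, 0],
    [0, -98, -31, 0, 0, 0.064, 0],
    [0, -98, -31, 0, 0, 0.064, 0]
  ]
}}

```text
time_s: 46.65
tcp_pos: [0.4332, -0.0655, 0.0804]
eef_rot: [0.4, 89.8, -168.8]
contact_force: [-0.1, 0.0, -0.8]
gripper_width: 0.0118
```

```bash
cat > pp.py <<'E'
from h import *
s,T,g=st(); y=np.degrees(np.arctan2(T[1,1],T[0,1])); print('car',car(s['tcp_pos']),'yaw err',y+79.12)
d=np.array([s['tcp_pos'][0],s['tcp_pos'][1]])+.0655*np.array([np.cos(np.radians(y+90)),np.sin(np.radians(y+90))]); print('tip car (by grip)',car(d),'axis z',s['tcp_pos'][2]+.0012)
E
cat > pv.py <<'E'
from pp import *
c=cam('wrist'); im=r.capture('wrist'); cv2.imwrite('pics/pv.png',im); np.save('pv.npy',c,allow_pickle=True)
for x,yy,z in [(d[0],d[1],.082)]+[tuple(np.r_[O+(EX*a+EY*80)/1000,.1]) for a in(-19.5,-11.5,11.5,19.5)]: print('proj',proj(c,[x,yy,z]).round(1))
a=cam('scene');im=r.capture('scene');cv2.imwrite('pics/sp.png',im);print(proj(a,[d[0],d[1],.082]))
E
python3 pv.py
```

```text
t 46.65 tcp [ 0.4332 -0.0655  0.0804] grasp [ 0.4333 -0.0655  0.0992] X [-0.003 -0.001 -1.   ] Y [ 0.187 -0.982  0.   ] F [-0.14  0.04 -0.8 ] w 0.0118 q [ 17.3   7.3 -39.3  -0.  -43.6  83.5]
car [-100.5   79.8] yaw err -0.10488152875632295
tip car (by grip) [-35.   79.7] axis z 0.08160925714662022
proj [257.7 121.1]
proj [256.9  88.9]
proj [256.8  71.9]
proj [256.7  24.9]
proj [256.7   9.5]
[273.70253159 171.4861393 ]
```

Run:
```python
import cv2
im=cv2.imread('pics/pv.png'); cv2.imwrite('pics/pvc.png',cv2.resize(im[0:200,180:340],None,fx=3,fy=3,interpolation=cv2.INTER_CUBIC))
```

```text
(no output)
```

View pics/pvc.png

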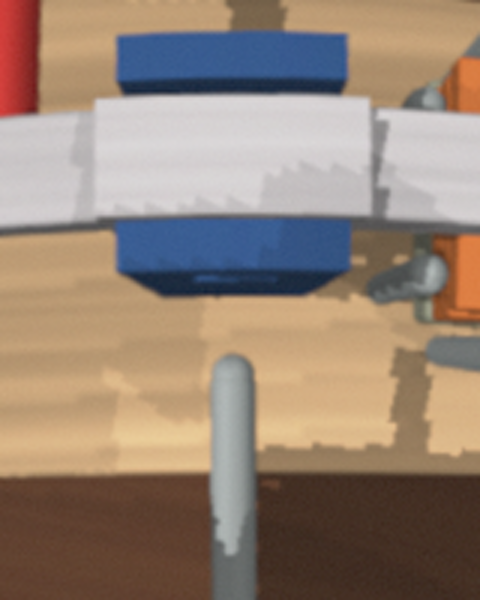

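The shaft (crop column 233) is centred on the clevis cheek (117–349), with the bar between the cheeks. Inserting.

>>> {"name": "carry_out", "arguments": {
  "moves": [
    [8, 1.5, 0.4, 0, 0, 0, 0],
    [16, 3, 0.4, 0, 0, 0, 0],
    [24, 4.6, 0.4, 0, 0, 0, 0],
    [32, 6.2, 0.4, 0, 0, 0, 0],
    [36, 7, 0.4, 0, 0, 0, 0]
  ]
}}

```text
time_s: 47.25
tcp_pos: [0.4718, -0.0571, 0.0821]
eef_rot: [164.3, 90.0, -4.8]
contact_force: [-0.2, -1.2, -0.4]
gripper_width: 0.0121
```

```bash
python3 pp.py
```

```text
t 47.25 tcp [ 0.4718 -0.0571  0.0821] grasp [ 0.4718 -0.0571  0.1009] X [ 0. -0. -1.] Y [ 0.189 -0.982  0.   ] F [-0.24 -1.18 -0.38] w 0.0121 q [ 16.9  10.5 -35.    0.  -44.6  84. ]
car [-61.   80.8] yaw err 0.038788145859626866
tip car (by grip) [ 4.5 80.8] axis z 0.08334334115839213
```

>>> {"name": "carry_out", "arguments": {
  "moves": [
    [7, 0.6, -1, 0, 0, 0, 0],
    [14, 2, -1, 0, 0, 0, 0],
    [21, 3.3, -1, 0, 0, 0, 0],
    [27, 4.4, -1, 0, 0, 0, 0],
    [27, 4.4, -1, 0, 0, 0, 0]
  ]
}}

```text
time_s: 47.75
tcp_pos: [0.4986, -0.053, 0.0811]
eef_rot: [155.9, 90.0, -13.2]
contact_force: [-0.1, -0.5, -0.4]
gripper_width: 0.0115
```

```bash
python3 pp.py
```

```text
t 47.75 tcp [ 0.4986 -0.053   0.0811] grasp [ 0.4986 -0.053   0.0999] X [ 0. -0. -1.] Y [ 0.189 -0.982  0.   ] F [-0.09 -0.46 -0.45] w 0.0115 q [ 16.4  12.8 -31.9   0.  -45.3  84.5]
car [-34.   79.8] yaw err 0.0181316929922275
tip car (by grip) [31.5 79.8] axis z 0.08229094255823788
```

>>> {"name": "carry_out", "arguments": {
  "moves": [
    [0, 0, -2.5, 0, 0, 0, 0],
    [0, 0, -2.5, 0, 0, 0, 0],
    [0, 0, -2.5, 0, 0, 0, 35],
    [0, 0, -2.5, 0, 0, 0, 35],
    [0, 0, -2.5, 0, 0, 0, 35]
  ]
}}

```text
time_s: 48.25
tcp_pos: [0.4977, -0.0531, 0.0788]
eef_rot: [-177.0, 90.0, 13.9]
contact_force: [0.0, 0.1, 0.4]
gripper_width: 0.0285
```

>>> {"name": "carry_out", "arguments": {
  "moves": [
    [0, 0, 20, 0, 0, 0, 35],
    [0, 0, 50, 0, 0, 0, 35],
    [0, 0, 100, 0, 0, 0, 35],
    [0, 0, 120, 0, 0, 0, 35]
  ]
}}

```text
time_s: 48.65
tcp_pos: [0.4994, -0.0531, 0.2031]
eef_rot: [172.1, 89.7, 3.0]
contact_force: [1.6, 0.3, -0.9]
gripper_width: 0.0308
```

>>> {"name": "carry_out", "arguments": {
  "moves": [
    [-60, 40, 40, 0, 0, 0, 35],
    [-60, 40, 40, 0, 0, 0, 35],
    [-60, 40, 40, 0, 0, 0, 35]
  ]
}}

```text
time_s: 48.95
tcp_pos: [0.4367, -0.0121, 0.2414]
eef_rot: [-166.5, 89.7, 24.5]
contact_force: [1.7, -0.3, 0.0]
gripper_width: 0.0308
```

Run:
```python
from h import *
st(); W=cam('wrist'); iw=r.capture('wrist'); a,b=cam('scene'),cam('side'); im=r.capture('scene');i2=r.capture('side'); cv2.imwrite('pics/end_w.png',iw)
P=lambda x,y,z:np.r_[O+(EX*x+EY*y)/1000,z]
for n,c,I in(('scene',a,im),('side',b,i2),('wrist',W,iw)):
    for s,ce,q in blobs(I,(0,130,50),(6,255,255),6)[1]:
        if n=='wrist' or (200<ce[0]<310 and 150<ce[1]<270): print(n,s,ce.round(1), 'at z .09',car(onz(c,ce,.09)))
    print(n,'pred flag',proj(c,P(-34,80,.089)).round(1),'rod mid level',proj(c,P(37.5,120,.082)).round(1),'tip',proj(c,P(31.5,80,.082)).round(1))
t=proj(W,P(26,80,.082)).round().astype(int); print('wrist tip zone', cv2.cvtColor(iw,cv2.COLOR_BGR2HSV)[max(t[1]-4,0):t[1]+5,t[0]].tolist() if t[1]>0 else t)
```

```text
t 48.95 tcp [ 0.4367 -0.0121  0.2414] grasp [ 0.4366 -0.0121  0.2602] X [ 0.005  0.002 -1.   ] Y [ 0.191 -0.982 -0.001] F [ 1.74 -0.27  0.  ] w 0.0308 q [ 24.5  -3.5 -26.3   0.  -66.9  76.5]
scene [270 164  10  12  59] [275.4 168. ] at z .09 [-42.5  78.4]
scene [258 184  16  11  48] [265.4 189.3] at z .09 [ 41.3 125. ]
scene pred flag [273.6 169.8] rod mid level [265.1 190. ] tip [256.6 181.8]
side pred flag [232.3 199.4] rod mid level [248.9 188.9] tip [251.  196.6]
wrist [263  38  13  51 572] [269.   62.6] at z .09 [ 37.2 120.4]
wrist [301 122  14  23 294] [307.4 133.2] at z .09 [-36.5  79.9]
wrist pred flag [307.2 130.8] rod mid level [269.1  63.6] tip [306.7  70.1]
wrist tip zone [[26, 13, 133], [78, 8, 161], [85, 9, 177], [85, 9, 177], [84, 8, 168], [85, 9, 172], [85, 9, 175], [90, 7, 173], [104, 20, 168]]
```

Run:
```python
from h import *
W=cam('wrist'); iw=r.capture('wrist'); hsv=cv2.cvtColor(iw,cv2.COLOR_BGR2HSV)
for z in(.080,.086):
    print(z,[(x,hsv[tuple(proj(W,np.r_[O+(EX*x+EY*80)/1000,z]).round().astype(int)[::-1])].tolist()) for x in range(16,41,2)])
for s,ce,q in blobs(iw,(0,130,50),(6,255,255),100)[1]: print(s,ce.round(1))
```

```text
0.08 [(16, [108, 155, 143]), (18, [108, 155, 143]), (20, [109, 114, 150]), (22, [107, 44, 161]), (24, [80, 9, 174]), (26, [90, 8, 170]), (28, [86, 10, 180]), (30, [45, 7, 143]), (32, [18, 46, 121]), (34, [17, 94, 117]), (36, [16, 98, 154]), (38, [16, 94, 144]), (40, [16, 93, 132])]
0.086 [(16, [108, 155, 143]), (18, [108, 155, 143]), (20, [109, 114, 150]), (22, [94, 12, 171]), (24, [84, 7, 173]), (26, [90, 7, 175]), (28, [85, 9, 168]), (30, [45, 7, 143]), (32, [17, 88, 116]), (34, [16, 97, 134]), (36, [16, 96, 152]), (38, [16, 95, 139]), (40, [16, 96, 125])]
[262  38  13  51 555] [267.7  62.5]
[300 122  15  24 308] [306.6 133.5]
```

The steel shaft shows past the far cheek out to x≈30 mm, the flag is at rest, and the rod is at its level position. Handing in.

Run:
```python
from h import *
print(r.close_job())
```

```text
the job is handed in; nothing more can be done
None
```

The job is done and handed in at about 49 s; no verdict is reported, so what follows rests on my own last checks.

**What I did**
- I laid the bar back and stacked the two small tiles in the pocket, the thicker one (about 16 mm) below the 8 mm one.
- I put three orange spacers on top and brought the bar down on the pile by its rod.
- I pushed the lock pin through both cheeks and the bar from the robot's side, let go and backed off.

**Last checks**
- **Bar:** the red rod was within 1 px of its level position in the scene view. The same rod was within about 2 px in the wrist view.
- **Pin:** steel shows past the far cheek, with the tip at about x 30 mm (at least 21 mm needed). The flag is at about x -36, y 80 mm and stayed put between two looks.
- **Insertion:** the pin went in with no noticeable contact force.

**What went wrong or was skipped**
- My first grip on the thin tile closed above it and came up empty; I repeated it lower. The first spacer's grip was too shallow and I redid it.
- I judged the tile thicknesses from the pictures and placed all three spacers before trying the bar once, not after each spacer. It came down level at that first try.
- Size readings of the thicker tile in the pocket disagreed (8 or 16 mm). The visible side face and the level bar settled it as 16 mm.
- I did not measure the jar, bowl and block again at the end, but the arm's path stayed clear of them.

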